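Take the carrier off the inclined rotator held by one right-hand and one left-hand nut

TASK

Take the sample carrier off the inclined rotator: undo both black hand nuts until they stand well clear of the carrier's safety lips (the drive reverses, so one of the two has a left-hand thread; nothing shows which, so feel which way each one comes loose), slide the carrier up the slope off its two studs, and lay it flat in the steel tray with its grip plate upwards, without dropping it. Do not disturb the beaker, vial, dropper bottle and jar that stand around.

Things in the scene. Friction and masses are not known exactly. Their poses are not given: they have to be found in the camera images.
- rotator: Bench tube rotator, fixed: white base 190 x 150 mm, 48 mm high, grey motor drum, aluminium faceplate sloping 35 degrees down towards its front (dial and display, -x). Origin under the base on the worktop, z up, y to its left seen from the robot. On the faceplate, at y = +55 and -55, stand two studs square to the slope, with nuts a and b; which is on which side varies.
- nut_a_mid (a point): Nut a: black hexagonal hand nut, 38 mm across flats, 28 mm high; this point: on the stud's axis at the hexagon's mid-height, turning with the nut. z along the stud, out of the slope; x square to a pair of flats. Below: 31 mm neck, 40 mm steel washer lying on the carrier, whose top is 34 mm below this point when tight; the stud ends 25 mm above it.
- nut_b_mid (a point): Nut b: just like nut a, on the other stud. Of the two, one has a right-hand thread (loosens anticlockwise seen from above, a positive turn about its z), the other a left-hand thread (loosens clockwise). Which of a and b is which must be felt: their looks do not show it.
- seat_a (a point): Fixed point on nut a's stud axis, in the face the carrier lies on; x up the slope, z out of it. Nut a's point is 40 mm from here when tight and 46.7 mm at the end stop: both nuts are captive, turn 3.0 rad from tight to end stop and rise 2.2 mm per rad as they loosen (14 mm a turn).
- seat_b (a point): The same point for nut b. Both nuts start 0.05 to 0.3 rad short of tight, so at first each turns a little either way: the tightening way it then stops dead, the loosening way it runs on with a steady friction of about 0.3 N m and stays where it is left.
- carrier: Sample carrier, loose, 0.2 to 0.4 kg: aluminium plate 114 (x) x 170 (y) x 6 mm. Origin at the centre of its underside; x up the slope, z out of it. Two 16 mm slots open at its lower edge (-x) hang on the 12 mm studs at x = -27, y = +-55 mm: it leaves by sliding 37 mm or more along +x. Tube collars 39 mm wide, 10 mm high at x = 36, y = +-63.
- grip_mid (a point): Middle of the carrier's upright grip plate: 10 mm thick along x, 42 mm wide along y, top 36 mm above the carrier's plate. This point is 22 mm above the plate's top, at x = 31, y = 0, z = 28 of the carrier; same axes. The safety lips at the slot mouths stand 3.5 mm above the plate's top: each nut must rise 4.2 mm (1.9 rad from tight) or more before the carrier can slide.
- tray: Shallow stainless steel tray, fixed, 200 mm (x) by 230 mm (y) outside, floor 3 mm thick, rim 15.5 mm high, inside 192 x 222 mm. Origin under the centre of its floor on the worktop, z up.
- beaker: Bystander: glass beaker of water, about 80 mm wide and 92 mm high; origin at the centre of its foot.
- vial: Bystander: glass vial with a dark cap, 27 mm wide, 62 mm high; origin at the centre of its foot.
- dropper: Bystander: amber dropper bottle, 38 mm wide, 106 mm high; origin at the centre of its foot.
- jar: Bystander: grey-green jar with a black lid, 68 mm wide, 106 mm high; origin at the centre of its foot.

How it is judged:
By the outcome, as a careful person would: the job done as asked, in the order asked, and still so for the second after the job is handed in, with the robot touching nothing.
It also fails if it takes over 72 s, if anything falls off the work surface, if the arm or the gripper's body presses on something with over 40 N, if the wrist force passes 120 N, or if a joint passes its speed limit or range.

ROBOT

A 7-joint arm with a two-finger parallel gripper is mounted at the origin on a cart in front of the work surface, level with it; the furniture and walls round the work are solid. World frame = base frame: x ahead of the robot, y to its left, z up, the work surface at z = 0. Lengths are in m, angles in rad, forces in N, time in s.
With the tool pointing down it reaches from about 0.425 to 0.875 m from the base axis. Payload 8.4 kg.
Tool frame: the origin (TCP) lies midway between the tips of the shut fingers; the grasp point (between the pads) lies 19 mm behind it; z points along the fingers, y is the direction in which the jaws open and shut (so a half turn about z gives the same grasp; the last joint's range is limited). The gripper opens to 85 mm and grips with 20 to 120 N. Pads are 22 mm wide; open, the fingers measure 114 mm over their backs; the gripper's body (76 mm by 85 mm) begins 54 mm behind the grasp point. The pads swing forward as they close: fully open they stand 13 mm farther back than shut.
Start: joints at [-1.331, 0.333, 0.04, 1.465, -0.013, 1.343, -0.059], TCP at [0.216, 0.613, 0.231] pointing down, gripper open.
Joint ranges: [-2.58, 2.58], [-0.38, 2.09], [-1.3, 1.39], [0.25, 2.4], [-1.5, 4.64], [0.08, 2.09], [-2.65, 2.65]. Speed limits (rad/s): [2.22, 2.22, 2.79, 2.79, 3.14, 3.14, 3.14].

INTERFACE

Orientations are given as a rotation vector (axis times angle).
In Python, from cell import manip gives the robot as it stands.
- The arm moves only by the tool arm_command, never from a script. Its argument "motion" is a list of rows, each an object with "travel": the shift along the world's x, y, z in mm, a list of three; "roll": the turn about the world's z in degrees; "grip": the opening in per cent of the stroke, from 0 (shut) to 100 (fully open). In form: [{"travel": [dx, dy, dz], "roll": roll, "grip": grip}, ...]. A call has 1 to 8 rows; each row is the pose to reach, as a shift and turn from the pose commanded when the call began; what a row does not reach only later rows make up. A row lasts 1/8 s, in which the tool goes at most 62.5 mm and 10.7 degrees, less where a joint would pass 70% of its speed; a pose out of reach is approached as far as the arm can. A call with a gripper value outside its range is refused whole. The fingers move at their own pace and stop on an object; "newtons" is the grip in N (left out, the last holds). Time passes only in rows, so rows that repeat a pose let the fingers close. It gives the time, the measured TCP pose, the force and the opening at its end, in the units of the state.
- manip.observe(): the state, without advancing time (a new reading comes with each control period).
- manip.snapshot(name): name is "side" or "top"; returns the picture (420x560x3 uint8, red, green, blue); there is no depth.
- manip.camera_info(name): a dict with "camera_matrix" (3x3 intrinsics, pixels), "k1" (the pictures are not rectified: a ray, as slopes to the right and down, at radius r is drawn at 1 + k1 r^2 times it, then the intrinsics apply), "extrinsics" (4x4, takes a point from camera to world coordinates). Camera axes: x right, y down, z forward; pixel columns grow to the right and rows downward; lengths in m; the calibration is good to about 2 mm. A picture is of the moment at which its call begins. camera_info takes no time and is no camera call.
- manip.hand_in(): hands the job in, once; it reports no verdict.
Trained networks look in the newest picture that a camera, given by its name, has taken for a name from the list of things; names that differ only in an ending like _2 or _b are one class to them, and where a whole thing is asked for, a point or a joint stands for the part that bears it (a point fixed in the world has none). Each returns a list of dicts, best first, with "confidence" (0 to 1); they miss things now and then, are a little off and sometimes report something else, mostly with a low value. They report only what shows in the picture. A call takes as long as a camera call.
- manip.boxes_of(camera, query): "bbox" ([centre column, centre row, width, height] in pixels, round what is visible of it).
- manip.silhouettes(camera, query): "mask" (420x560 bool, what is visible of it) and "bbox" ([centre column, centre row, width, height] in pixels, round what is visible of it).
- manip.mark_of(camera, query): "location" ([column, row] in pixels: a listed point, or the origin of a listed thing).
The state is a dict: "clock": time; "joint_pos": joint angles; "joint_velocities": joint speeds; "effort": joint torques, N m; "ee_pos": TCP position; "tool_rot": TCP orientation; "ft_force": force on the tool from outside, world axes, zero at the start; "wrist_torque": the same for the moment, N m; "width": opening from 0.0 (shut) to 1.0 (fully open).
Only numpy, scipy, OpenCV 4.12 (cv2) and the standard library are available. Lean on these libraries where they do the work, as an engineer would, in place of code of your own. Each camera call takes 0.05 s, during which the arm holds its last target.

## Working session

There is one attempt and no reset: what is moved stays moved. The work goes in short steps, Python scripts to look and compute and a tool call to move; the robot and the scene stay as the last step left them, time stands still between calls to the robot, and variables do not carry over. Pictures are saved under pics/ and viewed, and the job is handed in when it is done.

Besides the shell and the picture viewer there is one more tool, called after "Call:" as name([rows], argument=value, ...), one row to a line, values as JSON. arm_command: Moves the arm, as the interface text tells. Its arguments: {"type":"object","properties":{"motion":{"type":"array"},"newtons":{"type":"number"}},"required":["motion"]}

```bash
ls; mkdir -p pics
python3 - <<'E'
from cell import manip
import cv2,numpy as np
s=manip.observe(); print(s)
for n in ("side","top"):
    im=manip.snapshot(n); cv2.imwrite(f"pics/{n}0.png",cv2.cvtColor(im,cv2.COLOR_RGB2BGR))
    print(n,manip.camera_info(n))
    for q in ["nut_a_mid","nut_b_mid","grip_mid","carrier","tray","rotator","seat_a"]:
        try: print(q,[(np.round(d["location"],1).tolist(),round(d["confidence"],2)) for d in manip.mark_of(n,q)])
        except Exception as e: print(q,e)
E
```

```text
pics
{'clock': 0.0, 'joint_pos': array([-1.33118172,  0.33391893,  0.03986364,  1.46625311, -0.01338082,
        1.34328971, -0.05849571]), 'joint_velocities': array([-9.87891279e-05,  7.81121176e-04, -1.00375530e-03,  9.26663911e-04,
        4.23516461e-04, -4.17234287e-04, -6.09572188e-04]), 'effort': array([-4.42453247e-04, -6.58533597e+01,  1.36506200e+00, -4.05575395e+01,
        1.67399668e-02,  1.24303711e-02,  6.61340277e-05]), 'ee_pos': array([0.21591924, 0.61261879, 0.23042482]), 'tool_rot': array([-5.29639942e-01, -3.09647513e+00,  2.50807156e-03]), 'ft_force': array([-0.25712254, -0.60072261,  0.53486733]), 'wrist_torque': array([ 0.01899836, -0.02858434, -0.04841148]), 'width': 1.0004752776625365}
side {'camera_matrix': array([[399.27452799,   0.        , 278.0684872 ],
       [  0.        , 399.27452799, 204.96332361],
       [  0.        ,   0.        ,   1.        ]]), 'k1': 0.03974569209143225, 'extrinsics': array([[ 0.94100351, -0.10083294,  0.32302494,  0.19082601],
       [-0.33742044, -0.35204486,  0.87304746, -0.98929763],
       [ 0.02568733, -0.93053594, -0.36
[... 361 characters left out ...]
)]
top {'camera_matrix': array([[455.91270009,   0.        , 287.87392176],
       [  0.        , 455.91270009, 205.50068154],
       [  0.        ,   0.        ,   1.        ]]), 'k1': 0.05162620406877825, 'extrinsics': array([[ 0.00377829, -0.99304331,  0.11768907,  0.44223882],
       [-0.99998273, -0.00322208,  0.00491606,  0.02958105],
       [-0.00450265, -0.11770562, -0.99303832,  1.1875026 ],
       [ 0.        ,  0.        ,  0.        ,  1.        ]])}
nut_a_mid [([269.4, 187.5], 0.58)]
nut_b_mid [([313.0, 200.1], 0.84)]
grip_mid [([299.1, 168.8], 0.78)]
carrier [([295.2, 177.2], 0.87)]
tray [([192.9, 243.2], 0.86)]
rotator []
seat_a [([274.3, 182.0], 0.86), ([316.6, 192.1], 0.85)]
```

View pics/side0.png

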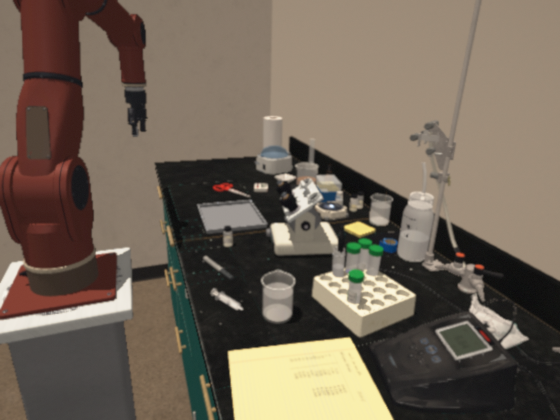

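View pics/top0.png

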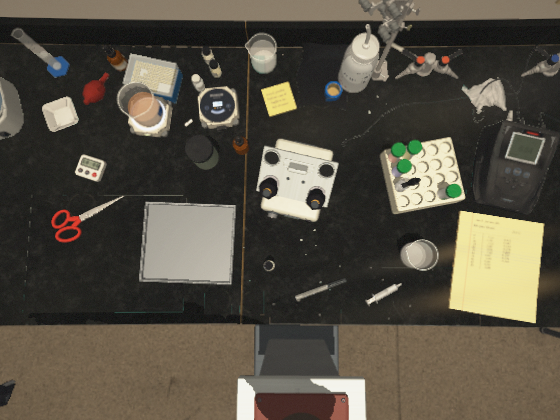

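Run:
```python
import cv2,numpy as np
a=cv2.imread("pics/top0.png")[120:240,230:360]; b=cv2.imread("pics/side0.png")[165:265,250:350]
a=cv2.resize(a,(650,600),interpolation=cv2.INTER_CUBIC);b=cv2.resize(b,(600,600),interpolation=cv2.INTER_CUBIC)
cv2.imwrite("pics/topz.png",a);cv2.imwrite("pics/sidez.png",b)
```

```text
(no output)
```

View pics/topz.png

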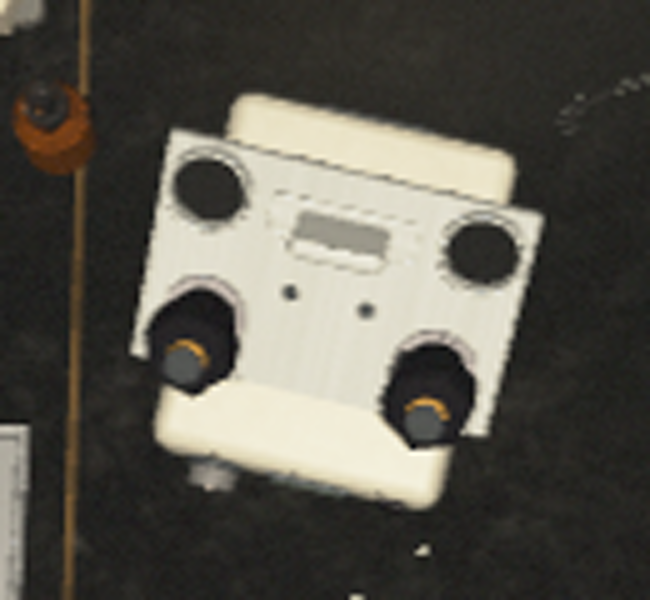

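View pics/sidez.png

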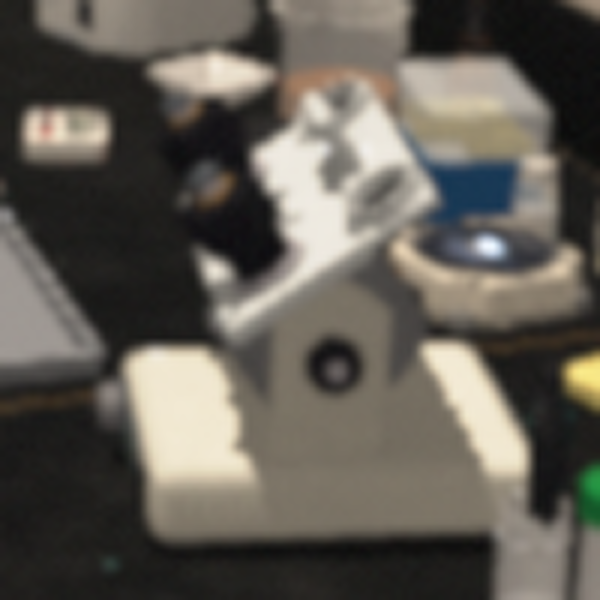

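```bash
cat > h.py <<'E'
from cell import manip
import numpy as np, cv2
from scipy.optimize import least_squares
from scipy.spatial.transform import Rotation as R
CI={n:manip.camera_info(n) for n in ("side","top")}
def proj(n,p):
    c=CI[n];E=c["extrinsics"];q=E[:3,:3].T@(np.asarray(p)-E[:3,3]);u=q[:2]/q[2];u=u*(1+c["k1"]*(u@u));K=c["camera_matrix"]
    return np.array([K[0,0]*u[0]+K[0,2],K[1,1]*u[1]+K[1,2]])
def tri(d):
    f=lambda p:np.concatenate([proj(n,p)-d[n] for n in d])
    r=least_squares(f,[.65,0,.1]);return r.x,np.abs(r.fun).max()
def planept(n,uv,z):
    f=lambda p:proj(n,[p[0],p[1],z])-uv
    return np.append(least_squares(f,[.6,0]).x,z)
def save(n,name,crop=None,sc=1):
    im=manip.snapshot(n);b=cv2.cvtColor(im,cv2.COLOR_RGB2BGR)
    if crop: b=b[crop[1]:crop[3],crop[0]:crop[2]]
    if sc!=1:b=cv2.resize(b,None,fx=sc,fy=sc,interpolation=cv2.INTER_CUBIC)
    cv2.imwrite("pics/"+name,b);return im
def st():
    s=manip.observe();Rm=R.from_rotvec(s["tool_rot"]).as_matrix();j=Rm[:,1]
    a=np.degrees(np.arctan2(j[1],j[0]))-90
    print("t%.2f"%s["clock"],"tcp",np.round(s["ee_pos"]*1e3,1),"jaw_yaw %.1f"%((a+90)%180-90),"w %.3f"%s["width"],"F",np.round(s["ft_force"],1),"M",np.round(s["wrist_torque"],2),"j7 %.2f"%s["joint_pos"][6]);return s
E
python3 - <<'E'
from h import *
import json
M={}
for rep in range(3):
  for n in ("side","top"):
    manip.snapshot(n)
    for q in ["nut_a_mid","grip_mid","carrier","tray","seat_a","rotator","beaker","vial","dropper","jar"]:
        for d in manip.mark_of(n,q):
            M.setdefault(n+" "+q,[]).append([round(float(x),1) for x in d["location"]]+[round(d["confidence"],2)])
for k in M: print(k,M[k])
json.dump(M,open("m.json","w"))
E
```

```text
side nut_a_mid [[282.0, 188.2, 0.71], [283.7, 191.2, 0.55], [284.9, 186.9, 0.53], [299.4, 245.0, 0.28]]
side grip_mid [[303.1, 185.8, 0.64], [290.9, 199.2, 0.34], [303.0, 182.7, 0.85], [303.1, 187.0, 0.96]]
side carrier [[301.6, 197.3, 0.56], [300.4, 198.4, 0.8], [298.9, 199.7, 0.85]]
side tray [[231.0, 221.6, 0.79], [231.8, 221.0, 0.94], [230.8, 222.1, 0.89]]
side seat_a [[289.4, 196.2, 0.48], [294.5, 212.6, 0.7], [293.0, 196.2, 0.48], [292.2, 197.7, 0.71], [292.7, 209.8, 0.51]]
side rotator [[299.0, 247.2, 0.7], [299.4, 245.3, 0.73], [302.3, 245.1, 0.84]]
side beaker [[276.0, 314.8, 0.62], [274.3, 317.8, 0.96], [285.7, 185.0, 0.5], [273.4, 314.9, 0.61]]
side vial [[229.8, 244.4, 0.61], [230.4, 244.6, 0.63], [229.4, 245.9, 0.46]]
top nut_a_mid [[266.9, 186.1, 0.5], [267.1, 186.6, 0.69], [266.2, 187.4, 0.57]]
top grip_mid [[298.2, 166.5, 0.71], [239.8, 147.9, 0.3], [301.2, 168.8, 0.6], [298.9, 170.0, 0.87]]
top carrier [[291.9, 178.7, 0.94], [293.4, 176.8, 0.67], [294.1, 174.7, 0.65]]
top tray [[190.9, 240.9, 0.79], [193.6, 243.0, 0.64], [194.3, 244.0, 0.66]]
top seat_a [[317.7, 195.7, 0.88], [270.5, 179.3, 0.61], [319.4, 193.0, 0.72], [272.0, 181.3, 0.86], [315.3, 194.1, 0.75]]
top beaker [[410.6, 252.4, 0.74], [411.0, 253.3, 0.86], [411.9, 254.0, 0.61], [190.7, 243.0, 0.16]]
top vial [[270.0, 269.3, 0.64], [271.3, 266.9, 0.61], [411.3, 255.0, 0.54], [268.9, 269.6, 0.49]]
top dropper [[236.7, 146.0, 0.75], [270.6, 269.0, 0.36], [238.5, 149.4, 0.56]]
top jar [[204.6, 156.3, 0.78], [191.0, 243.7, 0.73], [205.2, 156.4, 0.63], [293.5, 173.8, 0.41], [205.0, 156.5, 0.71]]
side jar [[298.9, 196.4, 0.57]]
```

```bash
cat > fit.py <<'E'
from h import *
import json
M=json.load(open("m.json"))
def mean(k,lo,hi):
    a=np.array([m for m in M[k] if lo[0]<m[0]<hi[0] and lo[1]<m[1]<hi[1]]);return a[:,:2].mean(0)
obs=[] # cam, uv, local(x up slope rel stud-mid seat, y, z), sigma
t="top";s="side"
for n,uv,l,sg in [(t,(264.4,146),(84,85,6),1),(t,(338.6,162.6),(84,-85,6),1),(t,(256.4,191),(-30,85,6),1),(t,(327.4,207.2),(-30,-85,6),1),
 (t,(267,192.4),(0,55,65),1),(t,(315.4,204),(0,-55,65),1),
 (s,(288.7,220.8),(-30,-85,3),1.5),(s,(323,199.2),(84,-85,3),1.5),
 (s,(284.5,196),(0,-55,65),1.5),(s,(280.5,183),(0,55,65),1.5)]: obs.append((n,uv,l,sg))
obs+=[(t,mean("top grip_mid",(290,160),(310,175)),(58,0,28),1.5),(s,mean("side grip_mid",(300,180),(310,190)),(58,0,28),1.5),
(t,mean("top carrier",(290,170),(300,180)),(27,0,0),1.5),(s,mean("side carrier",(290,190),(305,205)),(27,0,0),1.5)]
def world(p,l):
    c,s_=np.cos(np.radians(35)),np.sin(np.radians(35))
    x,y,z=np.array(l)/1e3
    v=np.array([x*c-z*s_,y,x*s_+z*c]);cy,sy=np.cos(p[3]),np.sin(p[3])
    return np.array([p[0]+cy*v[0]-sy*v[1],p[1]+sy*v[0]+cy*v[1],p[2]+v[2]])
if __name__=="__main__":
    f=lambda p:np.concatenate([(proj(n,world(p,l))-uv)/sg for n,uv,l,sg in obs])
    r=least_squares(f,[.6,0,.1,-.25],loss="soft_l1");p=r.x;print(p[:3]*1e3,np.degrees(p[3]))
    print("sd",np.sqrt(np.diag(np.linalg.inv(r.jac.T@r.jac)))*1e3)
    for o in obs: print(o[0],np.round(o[1],1),o[2],np.round(proj(o[0],world(p,o[2]))-o[1],1))
    for nm,l in [("nutL",(0,55,40)),("nutR",(0,-55,40)),("grip",(58,0,28)),("seatL",(0,55,0))]: print(nm,np.round(world(p,l)*1e3,1))
    np.save("p.npy",p)
    for q,lo,hi,hi2 in [("tray",(0,0),(250,300),0)]:
        d={"side":mean("side tray",(200,200),(260,240)),"top":mean("top tray",(180,230),(200,250))};print(q,tri(d),planept("top",d["top"],0))
    d={"side":mean("side vial",(200,230),(240,250)),"top":mean("top vial",(260,260),(280,275))};print("vial",tri(d))
    print("dropper",planept("top",mean("top dropper",(230,140),(245,155)),0));print("jar",planept("top",mean("top jar",(200,150),(210,160)),0))
E
python3 fit.py
```

```text
[612.10082529  19.31987323 134.84024409] -12.839147858717938
sd [ 1.00111108  0.9213738   2.49580193 10.68840367]
top [264.4 146. ] (84, 85, 6) [-0.  0.]
top [338.6 162.6] (84, -85, 6) [-0.   0.2]
top [256.4 191. ] (-30, 85, 6) [ 0.4 -0.4]
top [327.4 207.2] (-30, -85, 6) [-0.3 -0.5]
top [267.  192.4] (0, 55, 65) [-0.2  0.8]
top [315.4 204. ] (0, -55, 65) [-0.1  0.3]
side [288.7 220.8] (-30, -85, 3) [-0.1  0.6]
side [323.  199.2] (84, -85, 3) [ 0.5 -0.8]
side [284.5 196. ] (0, -55, 65) [-0.6 -1.6]
side [280.5 183. ] (0, 55, 65) [-1.5 -1.1]
top [299.4 168.4] (58, 0, 28) [-1.4  0.2]
side [303.1 185.2] (58, 0, 28) [1.9 1.4]
top [293.1 176.7] (27, 0, 0) [ 3.7 -0.7]
side [300.3 198.5] (27, 0, 0) [0.8 1.3]
nutL [602.   78.  167.6]
nutR [577.5 -29.2 167.6]
grip [642.8  12.3 191. ]
seatL [624.3  72.9 134.8]
tray (array([ 0.48601592,  0.28458141, -0.01554962]), np.float64(0.13899709047817055)) [0.48519195 0.28134011 0.        ]
vial (array([0.42486339, 0.07933204, 0.00163087]), np.float64(2.77736232629357))
dropper [0.73738741 0.16979294 0.        ]
jar [0.71343041 0.2559889  0.        ]
```

Run:
```python
from h import *
from fit import world
p=np.load("p.npy")
im=cv2.imread("pics/top0.png")
def crop(y0,x0,name):
    global im
    sc=16;b=cv2.resize(im[y0:y0+36,x0:x0+36],None,fx=sc,fy=sc,interpolation=cv2.INTER_CUBIC)
    b=cv2.convertScaleAbs(b,alpha=2.5,beta=20);return b
L=crop(172,250,0);Rr=crop(186,298,0)
cv2.imwrite("pics/nuts.png",cv2.resize(np.hstack([L,Rr]),(800,400)))
for nm,y in (("L",55),("R",-55)):
  for z in (40,54,26): print(nm,z,proj("top",world(p,(0,y,z))))
```

```text
L 40 [268.75403024 188.39308532]
L 54 [267.68916601 191.05784032]
L 26 [269.79375431 185.79098577]
R 40 [316.20299945 199.25188897]
R 54 [315.70834218 202.05705069]
R 26 [316.68608844 196.51293003]
```

View pics/nuts.png

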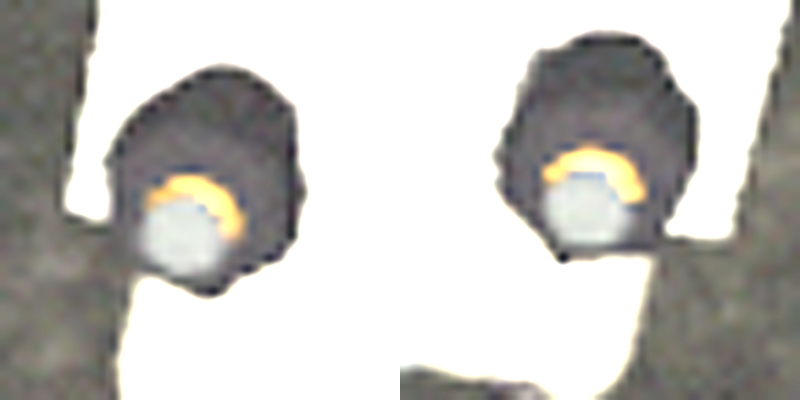

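```bash
cat > hexfit.py <<'E'
from h import *
from fit import world
p=np.load("p.npy")
def hexfit(im,y,valid=None,z0=40.3,neck=True):
    g=im.astype(float).max(2)
    c=proj("top",world(p,(0,y,40)));x0,y0=int(c[0])-17,int(c[1])-17
    sub=g[y0:y0+36,x0:x0+36];sc=8
    big=np.clip(sub,0,110)
    res=[]
    for dx in np.arange(-1.5,1.6,.5):
     for dy in np.arange(-1.5,1.6,.5):
      for ph in range(0,60,3):
        m=np.zeros((36*sc,36*sc),np.uint8)
        def hull(pts):
            q=np.array([proj("top",world(p,l)) for l in pts])-[x0,y0]+[dx,dy]
            cv2.fillPoly(m,[cv2.convexHull(((q+.5)*sc).astype(np.int32))],255)
        r=19/np.cos(np.pi/6)
        hx=[(r*np.cos(a),y+r*np.sin(a),z) for z in (z0-14,z0+14) for a in np.radians(ph+30+60*np.arange(6))]
        hull(hx)
        hull([(6*np.cos(a),y+6*np.sin(a),z) for z in (z0,65) for a in np.linspace(0,6.28,16)])
        hull([(15.5*np.cos(a),y+15.5*np.sin(a),z) for z in (z0-26,z0-14) for a in np.linspace(0,6.28,24)])
        mm=cv2.resize(m,(36,36),interpolation=cv2.INTER_AREA)/255.
        e=(110*(1-mm)+40*mm-big)**2
        w=np.ones_like(e) if valid is None else valid(x0,y0)
        near=cv2.dilate((mm>0).astype(np.uint8),np.ones((5,5)))
        res.append(((e*w*near).sum(),ph,dx,dy))
    res.sort();best={}
    for r in res: best.setdefault(r[1],r)
    return sorted(best.values())[:8]
if __name__=="__main__":
    im=cv2.imread("pics/top0.png")
    def v(x0,y0):
        X,Y=np.meshgrid(np.arange(36)+x0,np.arange(36)+y0)
        # dark table areas / stud tip excluded
        w=np.ones((36,36))
        w[(X<262)&(Y>188)]=0; w[(X>322)&(Y>206)]=0; w[(X<257)]=0;w[(X>330)]=0
        for t in ((267,191.5),(315.4,203)): w[np.hypot(X-t[0],Y-t[1])<4.5]=0
        return w
    for y in (55,-55): print(y,[(int(r[0]),r[1],r[2],r[3]) for r in hexfit(im,y,v)])
E
python3 hexfit.py
```

```text
55 [(133359, 45, np.float64(-1.0), np.float64(-0.5)), (133770, 39, np.float64(-1.0), np.float64(-0.5)), (134340, 51, np.float64(-1.0), np.float64(-0.5)), (135320, 42, np.float64(-1.0), np.float64(-0.5)), (135704, 57, np.float64(-1.0), np.float64(-0.5)), (135964, 3, np.float64(-1.0), np.float64(-0.5)), (136994, 0, np.float64(-1.0), np.float64(0.0)), (137086, 54, np.float64(-1.0), np.float64(-0.5))]
-55 [(172885, 27, np.float64(-1.0), np.float64(-0.5)), (172899, 30, np.float64(-1.0), np.float64(-0.5)), (179792, 21, np.float64(-1.0), np.float64(0.0)), (180184, 24, np.float64(-1.0), np.float64(0.0)), (186584, 33, np.float64(-0.5), np.float64(-0.5)), (188756, 36, np.float64(-0.5), np.float64(0.0)), (200323, 18, np.float64(-1.0), np.float64(-0.5)), (204761, 39, np.float64(-0.5), np.float64(0.0))]
```

Call:
arm_command([
  {"travel": [362, -642, 20], "roll": 6.6, "grip": 100},
  {"travel": [362, -642, 20], "roll": 6.6, "grip": 100},
  {"travel": [362, -642, 20], "roll": 6.6, "grip": 100},
  {"travel": [362, -642, 20], "roll": 6.6, "grip": 100},
  {"travel": [362, -642, 20], "roll": 6.6, "grip": 100},
  {"travel": [362, -642, 20], "roll": 6.6, "grip": 100},
  {"travel": [362, -642, 20], "roll": 6.6, "grip": 100},
  {"travel": [362, -642, 20], "roll": 6.6, "grip": 100},
], newtons=30)

```text
clock: 5.1
ee_pos: [0.4623, 0.1758, 0.2453]
tool_rot: [0.35, 3.121, 0.001]
ft_force: [1.7, 0.7, -0.2]
width: 1.0
```

```bash
sed -i 's/^def world/obs=[(n,(np.array(uv)-0.4 if sg==1 or i<10 else uv),l,sg) for i,(n,uv,l,sg) in enumerate(obs)]\ndef world/' fit.py; python3 fit.py | grep -v "(" ; python3 hexfit.py; python3 -c "
from h import *
st()"
```

```text
[612.60138217  20.27478763 135.44418025] -12.927420628226864
sd [ 0.99942237  0.92877695  2.37705824 10.72038404]
nutL [602.5  79.  168.2]
nutR [577.9 -28.2 168.2]
grip [643.3  13.2 191.6]
seatL [624.9  73.9 135.4]
dropper [0.73738741 0.16979294 0.        ]
jar [0.71343041 0.2559889  0.        ]
55 [(131191, 42, np.float64(-0.5), np.float64(0.0)), (132407, 48, np.float64(-0.5), np.float64(0.0)), (132532, 0, np.float64(-0.5), np.float64(0.0)), (132808, 36, np.float64(-0.5), np.float64(0.0)), (132961, 54, np.float64(-0.5), np.float64(0.0)), (133138, 45, np.float64(-0.5), np.float64(0.0)), (133505, 6, np.float64(-0.5), np.float64(0.0)), (136134, 39, np.float64(-0.5), np.float64(0.0))]
-55 [(167035, 27, np.float64(-0.5), np.float64(0.0)), (168373, 30, np.float64(-0.5), np.float64(0.0)), (169363, 24, np.float64(-0.5), np.float64(0.0)), (180656, 33, np.float64(-0.5), np.float64(0.0)), (180955, 21, np.float64(-0.5), np.float64(0.0)), (190215, 36, np.float64(-0.5), np.float64(0.0)), (196293, 18, np.float64(-0.5), np.float64(0.0)), (200381, 39, np.float64(-0.5), np.float64(0.0))]
t5.10 tcp [462.3 175.8 245.3] jaw_yaw -12.8 w 1.000 F [ 1.7  0.7 -0.2] M [ 0.04 -0.05 -0.  ] j7 0.90
```

Call:
arm_command([
  {"travel": [116, -203, 0], "roll": 0, "grip": 100},
  {"travel": [116, -203, 0], "roll": 0, "grip": 100},
  {"travel": [116, -203, 0], "roll": 0, "grip": 100},
  {"travel": [116, -203, 0], "roll": 0, "grip": 100},
  {"travel": [116, -203, -40], "roll": 0, "grip": 100},
  {"travel": [116, -203, -40], "roll": 0, "grip": 100},
])

```text
clock: 5.85
ee_pos: [0.5758, -0.0255, 0.2025]
tool_rot: [-0.351, -3.117, 0.002]
ft_force: [-0.1, 1.0, 0.7]
width: 1.002
```

Run:
```python
from h import *
st()
save("side","s1.png",(230,100,350,220),5);save("top","t1.png",(240,130,370,240),5)
```

```text
t5.85 tcp [575.8 -25.5 202.5] jaw_yaw -12.9 w 1.002 F [-0.1  1.   0.7] M [-0.    0.04 -0.01] j7 1.43
```

View pics/s1.png

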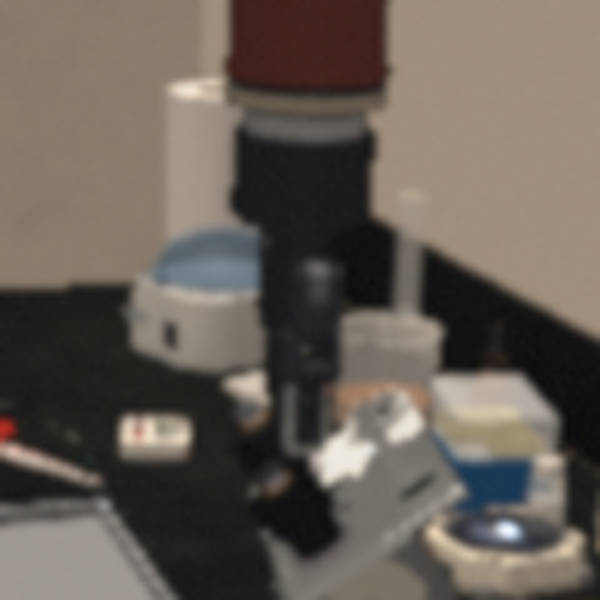

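View pics/t1.png

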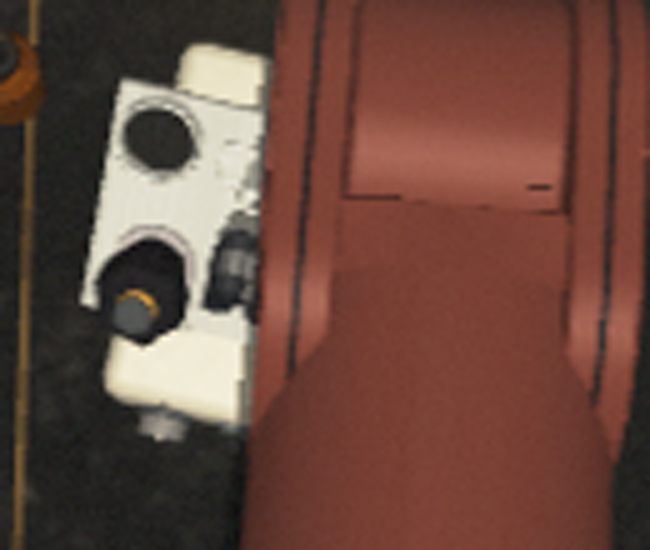

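Call:
arm_command([
  {"travel": [0, 0, -20], "roll": 0, "grip": 100},
  {"travel": [0, 0, -40], "roll": 0, "grip": 100},
  {"travel": [0, 0, -58], "roll": 0, "grip": 100},
  {"travel": [0, 0, -58], "roll": 0, "grip": 80},
  {"travel": [0, 0, -58], "roll": 0, "grip": 80},
], newtons=25)

```text
clock: 6.58
ee_pos: [0.5781, -0.0252, 0.1479]
tool_rot: [0.35, 3.121, 0.0]
ft_force: [0.4, -0.1, 0.2]
width: 0.801
```

Run:
```python
from h import *
st()
save("side","s2.png",(230,100,350,220),5)
```

```text
t6.58 tcp [578.1 -25.2 147.9] jaw_yaw -12.8 w 0.801 F [ 0.4 -0.1  0.2] M [ 0.03  0.04 -0.01] j7 1.46
```

View pics/s2.png

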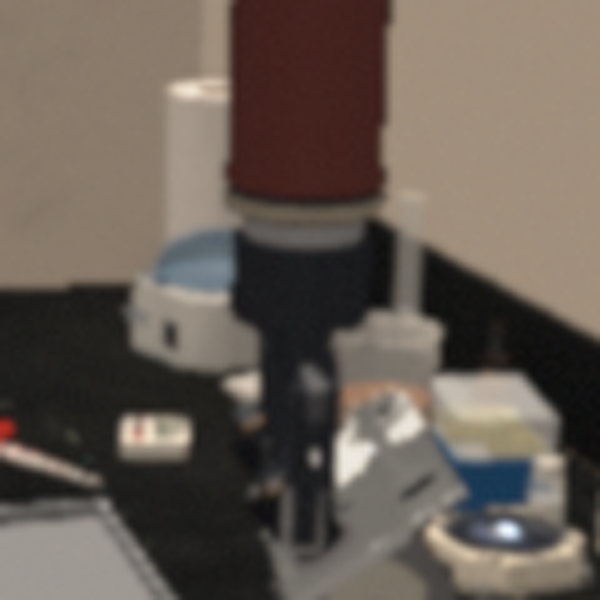

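Call:
arm_command([
  {"travel": [0, -2, -2], "roll": 0, "grip": 60},
  {"travel": [0, -2, -2], "roll": 0, "grip": 40},
  {"travel": [0, -2, -2], "roll": 0, "grip": 30},
  {"travel": [0, -2, -2], "roll": 0, "grip": 30},
], newtons=25)

```text
clock: 7.12
ee_pos: [0.5775, -0.0285, 0.1455]
tool_rot: [0.352, 3.121, -0.001]
ft_force: [-3.8, -3.5, 5.8]
width: 0.493
```

```bash
python3 -c "
from h import *
st()"
```

```text
t7.12 tcp [577.5 -28.5 145.5] jaw_yaw -12.9 w 0.493 F [-3.8 -3.5  5.8] M [-0.73  0.58  0.17] j7 1.46
```

Call:
arm_command([
  {"travel": [0, 0, 0], "roll": 0, "grip": 30},
  {"travel": [0, 0, 0], "roll": 0, "grip": 30},
], newtons=50)

```text
clock: 7.38
ee_pos: [0.5775, -0.0285, 0.1456]
tool_rot: [0.352, 3.122, -0.001]
ft_force: [-3.3, -2.4, 6.6]
width: 0.491
```

```bash
python3 -c "
from h import *
st()"
```

```text
t7.38 tcp [577.5 -28.5 145.6] jaw_yaw -12.9 w 0.491 F [-3.3 -2.4  6.6] M [-0.71  0.69  0.18] j7 1.46
```

Call:
arm_command([
  {"travel": [0, 0, 0], "roll": 3, "grip": 30},
  {"travel": [0, 0, 0], "roll": 6, "grip": 30},
  {"travel": [0, 0, 0], "roll": 6, "grip": 30},
])

```text
clock: 7.75
ee_pos: [0.5772, -0.0299, 0.1454]
tool_rot: [-0.191, -3.136, 0.003]
ft_force: [-3.2, -5.6, 6.1]
width: 0.489
```

```bash
python3 -c "
from h import *
st()"
```

```text
t7.75 tcp [577.2 -29.9 145.4] jaw_yaw -7.0 w 0.489 F [-3.2 -5.6  6.1] M [-1.88  0.93 -0.86] j7 1.56
```

Call:
arm_command([
  {"travel": [0, 0, 0], "roll": -3, "grip": 30},
  {"travel": [0, 0, 0], "roll": -6, "grip": 30},
  {"travel": [0, 0, 0], "roll": -6, "grip": 30},
])

```text
clock: 8.12
ee_pos: [0.5775, -0.0284, 0.1456]
tool_rot: [0.353, 3.121, -0.001]
ft_force: [-3.5, -4.0, 6.8]
width: 0.487
```

```bash
python3 -c "
from h import *
st()"
```

```text
t8.12 tcp [577.5 -28.4 145.6] jaw_yaw -12.9 w 0.487 F [-3.5 -4.   6.8] M [-0.74  0.66  0.13] j7 1.46
```

Call:
arm_command([
  {"travel": [0, 0, 0], "roll": -3, "grip": 30},
  {"travel": [0, 0, 0], "roll": -6, "grip": 30},
  {"travel": [0, 0, 0], "roll": -6, "grip": 30},
])

```text
clock: 8.5
ee_pos: [0.578, -0.027, 0.1459]
tool_rot: [0.513, 3.098, 0.001]
ft_force: [-3.1, -1.1, 6.9]
width: 0.483
```

```bash
python3 -c "
from h import *
st()"
```

```text
t8.50 tcp [578.  -27.  145.9] jaw_yaw -18.8 w 0.483 F [-3.1 -1.1  6.9] M [0.64 0.2  0.89] j7 1.36
```

Call:
arm_command([
  {"travel": [0, 0, 0], "roll": -3, "grip": 30},
  {"travel": [0, 0, 0], "roll": -6, "grip": 30},
  {"travel": [0, 0, 0], "roll": -6, "grip": 30},
])

```text
clock: 8.88
ee_pos: [0.5785, -0.0266, 0.1457]
tool_rot: [0.672, 3.067, 0.002]
ft_force: [0.8, 0.2, 3.9]
width: 0.485
```

```bash
python3 -c "
from h import *
st()"
```

```text
t8.88 tcp [578.5 -26.6 145.7] jaw_yaw -24.7 w 0.485 F [0.8 0.2 3.9] M [ 1.38 -0.89  1.2 ] j7 1.27
```

Call:
arm_command([
  {"travel": [0, 0, 0], "roll": -3, "grip": 30},
  {"travel": [0, 0, 0], "roll": -6, "grip": 30},
  {"travel": [0, 0, 0], "roll": -6, "grip": 30},
])

```text
clock: 9.25
ee_pos: [0.5792, -0.0265, 0.1457]
tool_rot: [0.829, 3.027, 0.003]
ft_force: [5.0, 2.3, 1.7]
width: 0.485
```

```bash
python3 -c "
from h import *
st()"
```

```text
t9.25 tcp [579.2 -26.5 145.7] jaw_yaw -30.6 w 0.485 F [5.  2.3 1.7] M [ 1.86 -2.23  1.53] j7 1.17
```

Call:
arm_command([
  {"travel": [0, 0, 0], "roll": 0, "grip": 75},
  {"travel": [0, 0, 0], "roll": 0, "grip": 75},
  {"travel": [-3, 1, 14], "roll": 5, "grip": 75},
  {"travel": [-4, 1, 18], "roll": 15, "grip": 75},
  {"travel": [-4, 1, 18], "roll": 25, "grip": 75},
  {"travel": [-4, 1, 18], "roll": 35, "grip": 75},
  {"travel": [-4, 1, 18], "roll": 45, "grip": 75},
  {"travel": [-4, 1, 18], "roll": 50, "grip": 75},
])

```text
clock: 10.25
ee_pos: [0.573, -0.0264, 0.1625]
tool_rot: [0.53, -3.095, -0.0]
ft_force: [0.5, -0.6, 0.5]
width: 0.747
```

```bash
python3 -c "
from h import *
st()
save('side','s3.png',(250,150,330,230),7)"
```

```text
t10.25 tcp [573.  -26.4 162.5] jaw_yaw 19.4 w 0.747 F [ 0.5 -0.6  0.5] M [ 0.01 -0.01  0.02] j7 1.99
```

View pics/s3.png

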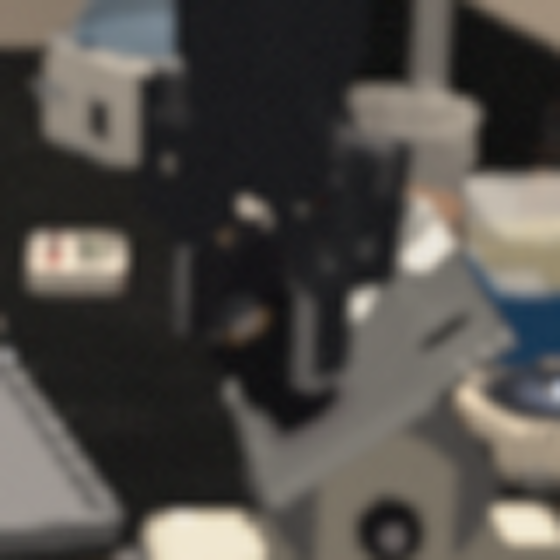

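Call:
arm_command([
  {"travel": [0, 0, -6], "roll": 0, "grip": 70},
  {"travel": [0, 0, -11], "roll": 0, "grip": 60},
  {"travel": [0, 0, -11], "roll": 0, "grip": 45},
  {"travel": [0, 0, -11], "roll": 0, "grip": 30},
  {"travel": [0, 0, -11], "roll": 0, "grip": 30},
], newtons=50)

```text
clock: 10.92
ee_pos: [0.5742, -0.029, 0.1525]
tool_rot: [-0.518, 3.097, -0.005]
ft_force: [1.6, -7.9, 5.6]
width: 0.525
```

```bash
python3 -c "
from h import *
st()"
```

```text
t10.93 tcp [574.2 -29.  152.5] jaw_yaw 19.0 w 0.525 F [ 1.6 -7.9  5.6] M [-1.82 -0.32 -0.14] j7 1.99
```

Call:
arm_command([
  {"travel": [0, 0, 0], "roll": -5, "grip": 30},
  {"travel": [0, 0, 0], "roll": -10, "grip": 30},
  {"travel": [0, 0, 0], "roll": -15, "grip": 30},
])

```text
clock: 11.3
ee_pos: [0.576, -0.0278, 0.152]
tool_rot: [-0.107, 3.134, -0.004]
ft_force: [12.9, -3.6, -8.0]
width: 0.502
```

```bash
python3 -c "
from h import *
st()"
```

```text
t11.30 tcp [576.  -27.8 152. ] jaw_yaw 3.9 w 0.502 F [12.9 -3.6 -8. ] M [-0.81 -2.75  0.37] j7 1.74
```

Call:
arm_command([
  {"travel": [0, 0, 0], "roll": -5, "grip": 30},
  {"travel": [0, 0, 0], "roll": -10, "grip": 30},
  {"travel": [0, 0, 0], "roll": -15, "grip": 30},
])

```text
clock: 11.68
ee_pos: [0.5738, -0.0272, 0.1523]
tool_rot: [0.303, 3.126, -0.001]
ft_force: [4.7, -4.4, 3.6]
width: 0.461
```

```bash
python3 -c "
from h import *
st()"
```

```text
t11.68 tcp [573.8 -27.2 152.3] jaw_yaw -11.1 w 0.461 F [ 4.7 -4.4  3.6] M [-0.67 -0.79  0.34] j7 1.49
```

Call:
arm_command([
  {"travel": [0, 0, 0], "roll": -5, "grip": 30},
  {"travel": [0, 0, 0], "roll": -10, "grip": 30},
  {"travel": [0, 0, 0], "roll": -15, "grip": 30},
  {"travel": [0, 0, 0], "roll": -20, "grip": 30},
])

```text
clock: 12.18
ee_pos: [0.5765, -0.0253, 0.153]
tool_rot: [0.835, 3.022, 0.004]
ft_force: [10.0, -0.4, 0.4]
width: 0.444
```

```bash
python3 -c "
from h import *
st()"
```

```text
t12.18 tcp [576.5 -25.3 153. ] jaw_yaw -30.9 w 0.444 F [10.  -0.4  0.4] M [ 1.84 -2.72  1.68] j7 1.15
```

Call:
arm_command([
  {"travel": [0, 0, 0], "roll": -5, "grip": 30},
  {"travel": [0, 0, 0], "roll": -8, "grip": 30},
])

```text
clock: 12.42
ee_pos: [0.5769, -0.0239, 0.1536]
tool_rot: [1.04, 2.958, 0.008]
ft_force: [8.4, 1.5, 4.6]
width: 0.444
```

```bash
python3 -c "
from h import *
st()"
```

```text
t12.43 tcp [576.9 -23.9 153.6] jaw_yaw -38.7 w 0.444 F [8.4 1.5 4.6] M [ 2.96 -2.81  2.26] j7 1.02
```

Call:
arm_command([
  {"travel": [0, 0, 0], "roll": 0, "grip": 75},
  {"travel": [0, 0, 0], "roll": 0, "grip": 75},
  {"travel": [-1, 0, 12], "roll": 5, "grip": 75},
  {"travel": [-1, 0, 12], "roll": 15, "grip": 75},
  {"travel": [-1, 0, 12], "roll": 25, "grip": 75},
  {"travel": [-1, 0, 12], "roll": 35, "grip": 75},
  {"travel": [-1, 0, 12], "roll": 45, "grip": 75},
  {"travel": [-1, 0, 12], "roll": 50, "grip": 75},
])

```text
clock: 13.42
ee_pos: [0.5723, -0.026, 0.1635]
tool_rot: [0.313, -3.125, -0.001]
ft_force: [0.4, -0.3, 0.4]
width: 0.753
```

Call:
arm_command([
  {"travel": [-2, 0, -7], "roll": 0, "grip": 70},
  {"travel": [-2, 0, -10], "roll": 0, "grip": 55},
  {"travel": [-2, 0, -10], "roll": 0, "grip": 45},
  {"travel": [-2, 0, -10], "roll": 0, "grip": 30},
  {"travel": [-2, 0, -10], "roll": 0, "grip": 30},
], newtons=50)

```text
clock: 14.05
ee_pos: [0.5709, -0.0291, 0.1545]
tool_rot: [-0.299, 3.126, -0.005]
ft_force: [-0.3, -7.8, 7.0]
width: 0.51
```

```bash
python3 -c "
from h import *
st()"
```

```text
t14.05 tcp [570.9 -29.1 154.5] jaw_yaw 10.9 w 0.510 F [-0.3 -7.8  7. ] M [-2.07  0.17 -0.06] j7 1.85
```

Stroke three.

Call:
arm_command([
  {"travel": [0, 0, 0], "roll": -5, "grip": 30},
  {"travel": [0, 0, 0], "roll": -10, "grip": 30},
  {"travel": [0, 0, 0], "roll": -15, "grip": 30},
  {"travel": [0, 0, 0], "roll": -20, "grip": 30},
  {"travel": [0, 0, 0], "roll": -25, "grip": 30},
])

```text
clock: 14.68
ee_pos: [0.5716, -0.0262, 0.1542]
tool_rot: [0.384, 3.116, 0.0]
ft_force: [1.6, 0.7, 3.4]
width: 0.487
```

```bash
python3 -c "
from h import *
st()"
```

```text
t14.68 tcp [571.6 -26.2 154.2] jaw_yaw -14.0 w 0.487 F [1.6 0.7 3.4] M [ 0.64 -0.63  0.68] j7 1.43
```

Call:
arm_command([
  {"travel": [0, 0, 0], "roll": -5, "grip": 30},
  {"travel": [0, 0, 0], "roll": -10, "grip": 30},
  {"travel": [0, 0, 0], "roll": -13, "grip": 30},
])

```text
clock: 15.05
ee_pos: [0.5722, -0.0241, 0.1545]
tool_rot: [0.729, 3.053, 0.005]
ft_force: [3.6, 4.3, 3.4]
width: 0.478
```

```bash
python3 -c "
from h import *
st()"
```

```text
t15.05 tcp [572.2 -24.1 154.5] jaw_yaw -26.9 w 0.478 F [3.6 4.3 3.4] M [ 2.06 -1.56  1.36] j7 1.22
```

Call:
arm_command([
  {"travel": [0, 0, 0], "roll": -5, "grip": 30},
  {"travel": [0, 0, 0], "roll": -10, "grip": 30},
  {"travel": [0, 0, 0], "roll": -12, "grip": 30},
])

```text
clock: 15.42
ee_pos: [0.5728, -0.0222, 0.156]
tool_rot: [1.041, 2.961, 0.01]
ft_force: [-2.1, 8.5, 14.8]
width: 0.484
```

```bash
python3 -c "
from h import *
st()"
```

```text
t15.43 tcp [572.8 -22.2 156. ] jaw_yaw -38.7 w 0.484 F [-2.1  8.5 14.8] M [ 3.5  -1.15  1.91] j7 1.02
```

Call:
arm_command([
  {"travel": [0, 0, 0], "roll": 0, "grip": 90},
  {"travel": [0, 0, 0], "roll": 0, "grip": 90},
  {"travel": [-5, 0, 30], "roll": 5, "grip": 100},
  {"travel": [-5, 0, 60], "roll": 15, "grip": 100},
  {"travel": [5, 40, 70], "roll": 25, "grip": 100},
  {"travel": [25, 100, 60], "roll": 26, "grip": 100},
  {"travel": [27, 106, 60], "roll": 26, "grip": 100},
  {"travel": [27, 106, 60], "roll": 26, "grip": 100},
])

```text
clock: 16.42
ee_pos: [0.5973, 0.0799, 0.2132]
tool_rot: [-0.35, -3.121, 0.002]
ft_force: [-1.0, -0.2, -0.6]
width: 0.996
```

```bash
python3 -c "
from h import *
st()
save('side','s4.png',(250,150,330,230),7)
save('top','t4.png',(230,130,350,220),6)"
```

```text
t16.43 tcp [597.3  79.9 213.2] jaw_yaw -12.8 w 0.996 F [-1.  -0.2 -0.6] M [-0.04 -0.01 -0.  ] j7 1.27
```

View pics/s4.png

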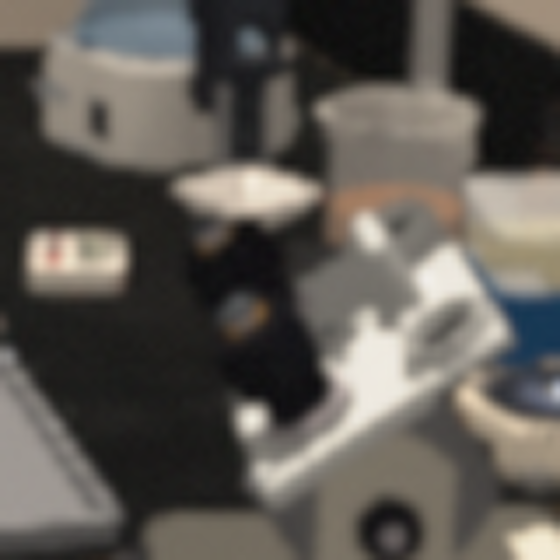

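View pics/t4.png

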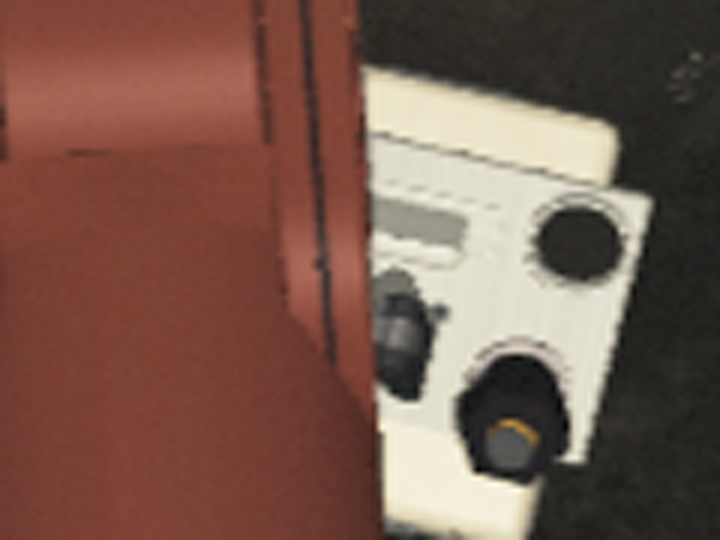

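```bash
cat > hf2.py <<'E'
from h import *
from hexfit import hexfit
import sys
im=cv2.cvtColor(manip.snapshot("top"),cv2.COLOR_RGB2BGR);cv2.imwrite("pics/raw_%s.png"%sys.argv[1],im)
y=float(sys.argv[2])
im0=cv2.imread("pics/top0.png")
def v(x0,y0):
    X,Y=np.meshgrid(np.arange(36)+x0,np.arange(36)+y0)
    w=np.ones((36,36));w[(X<262)&(Y>188)]=0; w[(X>322)&(Y>206)]=0; w[(X<257)]=0;w[(X>330)]=0
    if y<0: w[X<304]=0
    else: w[X>283]=0
    for t in ((267,191.5),(315.4,203)): w[np.hypot(X-t[0],Y-t[1])<4.5]=0
    return w
import hexfit as H
for nm,i in (("start",im0),("now",im)):
    out=[]
    for z0 in (40,42,44,46): 
        r=hexfit(i,y,v,z0=z0)[0];out.append((z0,int(r[0]),r[1],float(r[2]),float(r[3])))
    print(nm,out)
E
python3 hf2.py a -55
python3 - <<'E'
import cv2,numpy as np
a=cv2.imread("pics/top0.png")[184:220,296:336];b=cv2.imread("pics/raw_a.png")[184:220,296:336]
f=lambda x:cv2.convertScaleAbs(cv2.resize(x,(400,360),interpolation=cv2.INTER_CUBIC),alpha=2.5,beta=10)
cv2.imwrite("pics/cmp1.png",np.hstack([f(a),f(b)]))
E
```

```text
start [(40, 163217, 27, -0.5, 0.0), (42, 174720, 27, -0.5, -0.5), (44, 181477, 30, 0.0, -0.5), (46, 184157, 24, 0.0, -1.0)]
now [(40, 174139, 51, -0.5, 0.5), (42, 179611, 54, -0.5, 0.0), (44, 175947, 45, -0.5, 0.0), (46, 183386, 45, -0.5, -0.5)]
```

View pics/cmp1.png

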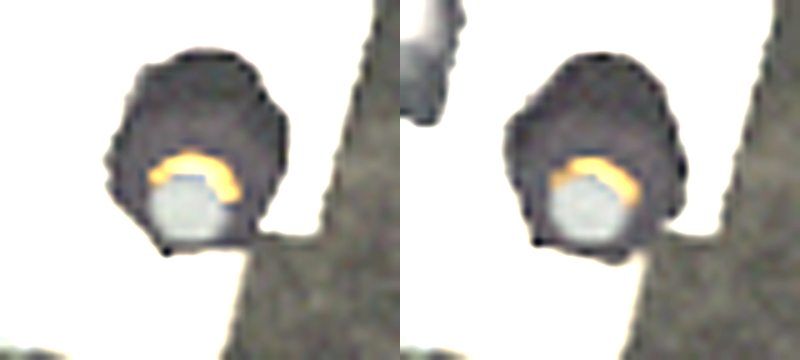

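```bash
cat > hf3.py <<'E'
from h import *
from fit import world
import sys
p=np.load("p.npy")
def run(im,y,sgn):
    g=im.astype(float).max(2);c=proj("top",world(p,(0,y,40)));x0,y0=int(c[0])-17,int(c[1])-17;sc=10
    big=np.clip(g[y0:y0+36,x0:x0+36],0,110)
    X,Y=np.meshgrid(np.arange(36)+x0,np.arange(36)+y0);w=np.ones((36,36))
    w[(X<262)&(Y>188)]=0; w[(X>322)&(Y>206)]=0; w[(X<257)]=0;w[(X>330)]=0
    if y<0: w[X<304]=0
    else: w[X>283]=0
    for t in ((267,191.5),(315.4,203)): w[np.hypot(X-t[0],Y-t[1])<4.5]=0
    res=[]
    for d in [(-.5,0),(-.25,0),(-.5,.25),(-.75,0),(-.5,-.25),(0,0)]:
     for z0 in np.arange(39,49,1.):
      for ph in range(0,60,3):
        m=np.zeros((36*sc,36*sc),np.uint8)
        def hull(pts):
            q=np.array([proj("top",world(p,l)) for l in pts])-[x0,y0]+d
            cv2.fillPoly(m,[cv2.convexHull(((q+.5)*sc).astype(np.int32))],255)
        r=19/np.cos(np.pi/6)
        hull([(r*np.cos(a),y+r*np.sin(a),z) for z in (z0-14,z0+14) for a in np.radians(ph+30+60*np.arange(6))])
        hull([(15.5*np.cos(a),y+15.5*np.sin(a),z) for z in (z0-26,z0-14) for a in np.linspace(0,6.28,24)])
        mm=cv2.resize(m,(36,36),interpolation=cv2.INTER_AREA)/255.
        e=(110*(1-mm)+45*mm-big)**2*w
        near=cv2.dilate((mm>0).astype(np.uint8),np.ones((5,5)))*(1-cv2.erode((mm>.99).astype(np.uint8),np.ones((5,5))))
        res.append(((e*near).sum(),z0,ph,d))
    return res
ims=[("start",cv2.imread("pics/top0.png")),("now",cv2.imread("pics/raw_%s.png"%sys.argv[1]))]
for nm,im in ims:
    r=run(im,float(sys.argv[2]),0)
    for d in sorted({x[3] for x in r}):
        b=sorted(x for x in r if x[3]==d)[:3];print(nm,d,[(int(x[0]/1e3),x[1],x[2]) for x in b])
E
python3 hf3.py a -55
```

```text
start (-0.75, 0) [(149, np.float64(39.0), 27), (152, np.float64(39.0), 24), (153, np.float64(40.0), 24)]
start (-0.5, -0.25) [(141, np.float64(40.0), 27), (143, np.float64(41.0), 27), (144, np.float64(39.0), 27)]
start (-0.5, 0) [(138, np.float64(39.0), 27), (141, np.float64(39.0), 24), (144, np.float64(40.0), 24)]
start (-0.5, 0.25) [(139, np.float64(39.0), 27), (142, np.float64(39.0), 30), (143, np.float64(39.0), 24)]
start (-0.25, 0) [(142, np.float64(40.0), 24), (143, np.float64(40.0), 27), (144, np.float64(39.0), 30)]
start (0, 0) [(154, np.float64(40.0), 24), (155, np.float64(39.0), 24), (155, np.float64(41.0), 24)]
now (-0.75, 0) [(163, np.float64(43.0), 54), (163, np.float64(42.0), 54), (167, np.float64(43.0), 51)]
now (-0.5, -0.25) [(160, np.float64(44.0), 51), (163, np.float64(45.0), 45), (164, np.float64(44.0), 48)]
now (-0.5, 0) [(158, np.float64(43.0), 48), (160, np.float64(43.0), 45), (160, np.float64(42.0), 54)]
now (-0.5, 0.25) [(154, np.float64(42.0), 48), (156, np.float64(41.0), 54), (158, np.float64(42.0), 45)]
now (-0.25, 0) [(161, np.float64(42.0), 54), (161, np.float64(43.0), 51), (161, np.float64(43.0), 45)]
now (0, 0) [(170, np.float64(41.0), 0), (170, np.float64(41.0), 3), (171, np.float64(42.0), 51)]
```

Call:
arm_command([
  {"travel": [1, -1, -20], "roll": 5, "grip": 90},
  {"travel": [1, -1, -40], "roll": 10, "grip": 90},
  {"travel": [1, -1, -60], "roll": 10, "grip": 90},
  {"travel": [1, -1, -60], "roll": 10, "grip": 70},
  {"travel": [1, -1, -60], "roll": 10, "grip": 50},
  {"travel": [1, -1, -60], "roll": 10, "grip": 30},
  {"travel": [1, -1, -60], "roll": 10, "grip": 30},
], newtons=60)

```text
clock: 17.45
ee_pos: [0.5988, 0.0786, 0.1556]
tool_rot: [0.078, 3.14, 0.001]
ft_force: [-3.3, 0.5, 5.0]
width: 0.486
```

```bash
python3 -c "
from h import *
st()"
```

```text
t17.45 tcp [598.8  78.6 155.6] jaw_yaw -2.9 w 0.486 F [-3.3  0.5  5. ] M [-0.04  0.83 -0.23] j7 1.46
```

Call:
arm_command([
  {"travel": [0, 0, 0], "roll": 4, "grip": 30},
  {"travel": [0, 0, 0], "roll": 8, "grip": 30},
  {"travel": [0, 0, 0], "roll": 8, "grip": 30},
])

```text
clock: 17.82
ee_pos: [0.5989, 0.0764, 0.156]
tool_rot: [-0.138, 3.137, -0.002]
ft_force: [-5.6, -2.7, 9.4]
width: 0.487
```

```bash
python3 -c "
from h import *
st()"
```

```text
t17.82 tcp [598.9  76.4 156. ] jaw_yaw 5.0 w 0.487 F [-5.6 -2.7  9.4] M [-1.96  1.07 -1.1 ] j7 1.59
```

Call:
arm_command([
  {"travel": [0, 0, 0], "roll": 5, "grip": 30},
  {"travel": [0, 0, 0], "roll": 10, "grip": 30},
  {"travel": [0, 0, 0], "roll": 10, "grip": 30},
])

```text
clock: 18.2
ee_pos: [0.5997, 0.074, 0.1568]
tool_rot: [-0.407, 3.113, -0.006]
ft_force: [-8.2, -6.8, 14.4]
width: 0.488
```

```bash
python3 -c "
from h import *
st()"
```

```text
t18.20 tcp [599.7  74.  156.8] jaw_yaw 14.9 w 0.488 F [-8.2 -6.8 14.4] M [-4.26  0.61 -1.93] j7 1.76
```

Call:
arm_command([
  {"travel": [0, 0, 0], "roll": 0, "grip": 75},
  {"travel": [0, 0, 0], "roll": 0, "grip": 75},
  {"travel": [0, 1, 9], "roll": -5, "grip": 75},
  {"travel": [0, 1, 9], "roll": -15, "grip": 75},
  {"travel": [0, 1, 9], "roll": -25, "grip": 75},
  {"travel": [0, 1, 9], "roll": -35, "grip": 75},
  {"travel": [0, 1, 9], "roll": -45, "grip": 75},
  {"travel": [0, 1, 9], "roll": -50, "grip": 75},
])

```text
clock: 19.2
ee_pos: [0.5989, 0.0795, 0.1634]
tool_rot: [0.946, 2.995, 0.0]
ft_force: [-0.3, 0.4, 0.1]
width: 0.752
```

```bash
python3 -c "
from h import *
st()
save('side','s5.png',(250,150,330,230),7)
save('top','t5.png',(230,130,350,220),6)"
```

```text
t19.20 tcp [598.9  79.5 163.4] jaw_yaw -35.1 w 0.752 F [-0.3  0.4  0.1] M [ 0.02  0.03 -0.07] j7 0.92
```

View pics/s5.png

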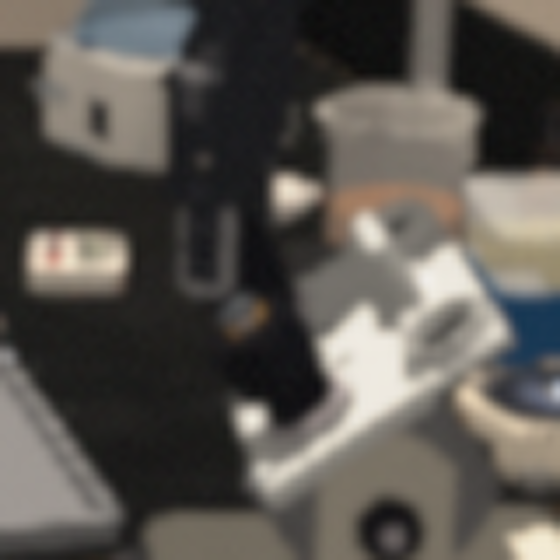

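Call:
arm_command([
  {"travel": [1, 0, -8], "roll": 0, "grip": 70},
  {"travel": [1, 0, -12], "roll": 0, "grip": 60},
  {"travel": [1, 0, -12], "roll": 0, "grip": 45},
  {"travel": [1, 0, -12], "roll": 0, "grip": 30},
  {"travel": [1, 0, -12], "roll": 0, "grip": 30},
], newtons=60)

```text
clock: 19.92
ee_pos: [0.5996, 0.0802, 0.1509]
tool_rot: [0.939, 2.998, 0.001]
ft_force: [1.3, 2.7, -1.3]
width: 0.508
```

```bash
python3 -c "
from h import *
st()"
```

```text
t19.93 tcp [599.6  80.2 150.9] jaw_yaw -34.8 w 0.508 F [ 1.3  2.7 -1.3] M [ 0.8  -0.33  0.29] j7 0.93
```

Call:
arm_command([
  {"travel": [0, 0, 0], "roll": 5, "grip": 30},
  {"travel": [0, 0, 0], "roll": 10, "grip": 30},
  {"travel": [0, 0, 0], "roll": 15, "grip": 30},
])

```text
clock: 20.3
ee_pos: [0.5987, 0.0799, 0.1514]
tool_rot: [-0.536, -3.094, -0.001]
ft_force: [3.0, -5.2, -9.2]
width: 0.467
```

```bash
python3 -c "
from h import *
st()"
```

```text
t20.30 tcp [598.7  79.9 151.4] jaw_yaw -19.7 w 0.467 F [ 3.  -5.2 -9.2] M [-1.4  -0.39  0.24] j7 1.18
```

Call:
arm_command([
  {"travel": [0, 0, 0], "roll": 5, "grip": 30},
  {"travel": [0, 0, 0], "roll": 10, "grip": 30},
])

```text
clock: 20.55
ee_pos: [0.5985, 0.0777, 0.1508]
tool_rot: [-0.268, -3.128, 0.003]
ft_force: [-0.7, 0.9, 4.5]
width: 0.462
```

```bash
python3 -c "
from h import *
st()"
```

```text
t20.55 tcp [598.5  77.7 150.8] jaw_yaw -9.8 w 0.462 F [-0.7  0.9  4.5] M [-0.07 -0.02 -0.69] j7 1.34
```

Call:
arm_command([
  {"travel": [0, 0, 0], "roll": 5, "grip": 30},
  {"travel": [0, 0, 0], "roll": 10, "grip": 30},
  {"travel": [0, 0, 0], "roll": 15, "grip": 30},
  {"travel": [0, 0, 0], "roll": 18, "grip": 30},
])

```text
clock: 21.05
ee_pos: [0.6017, 0.0759, 0.1515]
tool_rot: [-0.22, 3.13, -0.006]
ft_force: [8.6, -7.0, -4.1]
width: 0.452
```

```bash
python3 -c "
from h import *
st()"
```

```text
t21.05 tcp [601.7  75.9 151.5] jaw_yaw 8.0 w 0.452 F [ 8.6 -7.  -4.1] M [-3.66 -1.23 -1.84] j7 1.64
```

Call:
arm_command([
  {"travel": [0, 0, 0], "roll": 4, "grip": 30},
  {"travel": [0, 0, 0], "roll": 6, "grip": 30},
])

```text
clock: 21.3
ee_pos: [0.6012, 0.0752, 0.1519]
tool_rot: [-0.381, 3.116, -0.007]
ft_force: [2.2, -7.3, 6.8]
width: 0.447
```

```bash
python3 -c "
from h import *
st()"
```

```text
t21.30 tcp [601.2  75.2 151.9] jaw_yaw 14.0 w 0.447 F [ 2.2 -7.3  6.8] M [-4.2  -0.59 -1.82] j7 1.74
```

Call:
arm_command([
  {"travel": [0, 0, 0], "roll": 0, "grip": 75},
  {"travel": [0, 0, 0], "roll": 0, "grip": 75},
  {"travel": [0, 1, 12], "roll": -5, "grip": 75},
  {"travel": [0, 1, 12], "roll": -15, "grip": 75},
  {"travel": [0, 1, 12], "roll": -25, "grip": 75},
  {"travel": [0, 1, 12], "roll": -35, "grip": 75},
  {"travel": [0, 1, 12], "roll": -45, "grip": 75},
  {"travel": [0, 1, 12], "roll": -50, "grip": 75},
])

```text
clock: 22.3
ee_pos: [0.5993, 0.0804, 0.1628]
tool_rot: [-0.973, -2.987, 0.001]
ft_force: [-0.3, -0.4, 0.4]
width: 0.748
```

Call:
arm_command([
  {"travel": [0, 0, -7], "roll": 0, "grip": 70},
  {"travel": [0, 0, -10], "roll": 0, "grip": 55},
  {"travel": [0, 0, -10], "roll": 0, "grip": 45},
  {"travel": [0, 0, -10], "roll": 0, "grip": 30},
  {"travel": [0, 0, -10], "roll": 0, "grip": 30},
], newtons=80)

```text
clock: 22.92
ee_pos: [0.5992, 0.0805, 0.1531]
tool_rot: [-0.964, -2.989, -0.0]
ft_force: [-5.4, -0.7, 4.1]
width: 0.494
```

```bash
python3 -c "
from h import *
st()"
```

```text
t22.93 tcp [599.2  80.5 153.1] jaw_yaw -35.8 w 0.494 F [-5.4 -0.7  4.1] M [0.03 0.62 0.01] j7 0.91
```

Call:
arm_command([
  {"travel": [0, 0, 0], "roll": 5, "grip": 30},
  {"travel": [0, 0, 0], "roll": 10, "grip": 30},
  {"travel": [0, 0, 0], "roll": 15, "grip": 30},
  {"travel": [0, 0, 0], "roll": 20, "grip": 30},
])

```text
clock: 23.42
ee_pos: [0.5989, 0.0788, 0.1527]
tool_rot: [-0.429, -3.111, 0.003]
ft_force: [-5.0, -6.7, 5.6]
width: 0.474
```

```bash
python3 -c "
from h import *
st()"
```

```text
t23.43 tcp [598.9  78.8 152.7] jaw_yaw -15.7 w 0.474 F [-5.  -6.7  5.6] M [-1.61  0.81 -0.61] j7 1.24
```

Call:
arm_command([
  {"travel": [0, 0, 0], "roll": 5, "grip": 30},
  {"travel": [0, 0, 0], "roll": 10, "grip": 30},
  {"travel": [0, 0, 0], "roll": 15, "grip": 30},
])

```text
clock: 23.8
ee_pos: [0.599, 0.0765, 0.1527]
tool_rot: [-0.024, -3.14, 0.007]
ft_force: [-3.3, -12.4, 3.7]
width: 0.471
```

```bash
python3 -c "
from h import *
st()"
```

```text
t23.80 tcp [599.   76.5 152.7] jaw_yaw -0.9 w 0.471 F [ -3.3 -12.4   3.7] M [-4.4   0.43 -1.69] j7 1.49
```

Call:
arm_command([
  {"travel": [0, 0, 0], "roll": 5, "grip": 30},
  {"travel": [0, 0, 0], "roll": 10, "grip": 30},
  {"travel": [0, 0, 0], "roll": 15, "grip": 30},
])

```text
clock: 24.18
ee_pos: [0.5997, 0.0745, 0.1536]
tool_rot: [0.383, -3.117, 0.009]
ft_force: [-14.1, -4.5, 18.4]
width: 0.47
```

```bash
python3 -c "
from h import *
st()"
```

```text
t24.18 tcp [599.7  74.5 153.6] jaw_yaw 14.0 w 0.470 F [-14.1  -4.5  18.4] M [-3.11  1.84 -2.02] j7 1.74
```

Call:
arm_command([
  {"travel": [0, 0, 0], "roll": 0, "grip": 90},
  {"travel": [0, 0, 0], "roll": 0, "grip": 90},
  {"travel": [-5, 0, 30], "roll": -5, "grip": 100},
  {"travel": [-5, 0, 55], "roll": -12, "grip": 100},
  {"travel": [-24, -50, 55], "roll": -12, "grip": 100},
  {"travel": [-25, -108, 55], "roll": -12, "grip": 100},
  {"travel": [-25, -108, 55], "roll": -12, "grip": 100},
])

```text
clock: 25.05
ee_pos: [0.5742, -0.0332, 0.2086]
tool_rot: [-0.048, 3.14, -0.003]
ft_force: [-0.2, 0.4, 0.4]
width: 1.002
```

```bash
python3 hf2.py b 55 >/dev/null; python3 hf3.py b 55
python3 - <<'E'
from h import *
st()
a=cv2.imread("pics/top0.png")[170:206,250:290];b=cv2.imread("pics/raw_b.png")[170:206,250:290]
f=lambda x:cv2.convertScaleAbs(cv2.resize(x,(400,360),interpolation=cv2.INTER_CUBIC),alpha=2.5,beta=10)
cv2.imwrite("pics/cmp2.png",np.hstack([f(a),f(b)]))
E
```

```text
start (-0.75, 0) [(116, np.float64(39.0), 39), (119, np.float64(40.0), 39), (120, np.float64(40.0), 54)]
start (-0.5, -0.25) [(116, np.float64(41.0), 45), (118, np.float64(41.0), 42), (118, np.float64(41.0), 48)]
start (-0.5, 0) [(114, np.float64(39.0), 42), (117, np.float64(40.0), 57), (117, np.float64(40.0), 45)]
start (-0.5, 0.25) [(113, np.float64(39.0), 0), (114, np.float64(39.0), 42), (115, np.float64(39.0), 36)]
start (-0.25, 0) [(117, np.float64(40.0), 48), (120, np.float64(41.0), 51), (120, np.float64(40.0), 57)]
start (0, 0) [(125, np.float64(40.0), 33), (127, np.float64(41.0), 33), (128, np.float64(39.0), 42)]
now (-0.75, 0) [(82, np.float64(42.0), 12), (85, np.float64(41.0), 12), (86, np.float64(42.0), 15)]
now (-0.5, -0.25) [(82, np.float64(44.0), 12), (83, np.float64(43.0), 15), (83, np.float64(44.0), 15)]
now (-0.5, 0) [(81, np.float64(42.0), 15), (81, np.float64(43.0), 15), (82, np.float64(42.0), 12)]
now (-0.5, 0.25) [(80, np.float64(42.0), 15), (82, np.float64(41.0), 15), (84, np.float64(41.0), 12)]
now (-0.25, 0) [(87, np.float64(43.0), 15), (88, np.float64(43.0), 12), (88, np.float64(42.0), 15)]
now (0, 0) [(97, np.float64(42.0), 15), (98, np.float64(43.0), 15), (100, np.float64(43.0), 18)]
t25.10 tcp [574.5 -29.9 208.2] jaw_yaw 1.9 w 1.002 F [ 0.1  0.8 -0.2] M [ 0.06  0.03 -0.02] j7 1.68
```

View pics/cmp2.png

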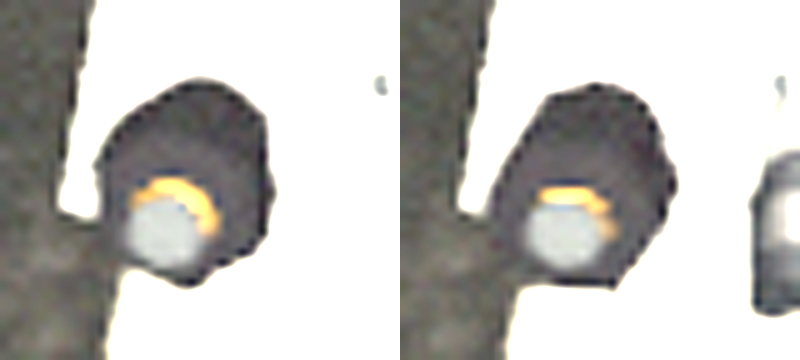

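Call:
arm_command([
  {"travel": [0, 2, -30], "roll": 0, "grip": 90},
  {"travel": [0, 2, -55], "roll": 0, "grip": 80},
  {"travel": [0, 2, -55], "roll": 0, "grip": 60},
  {"travel": [0, 2, -55], "roll": 0, "grip": 45},
  {"travel": [0, 2, -55], "roll": 0, "grip": 30},
  {"travel": [0, 2, -55], "roll": 0, "grip": 30},
], newtons=60)

```text
clock: 25.85
ee_pos: [0.5737, -0.0276, 0.1532]
tool_rot: [0.056, -3.139, 0.004]
ft_force: [-2.8, -7.3, -3.3]
width: 0.482
```

```bash
python3 -c "
from h import *
st()"
```

```text
t25.85 tcp [573.7 -27.6 153.2] jaw_yaw 2.1 w 0.482 F [-2.8 -7.3 -3.3] M [-1.6   0.75 -0.26] j7 1.70
```

Call:
arm_command([
  {"travel": [0, 0, 0], "roll": -5, "grip": 30},
  {"travel": [0, 0, 0], "roll": -10, "grip": 30},
  {"travel": [0, 0, 0], "roll": -15, "grip": 30},
  {"travel": [0, 0, 0], "roll": -20, "grip": 30},
])

```text
clock: 26.35
ee_pos: [0.5749, -0.0266, 0.1538]
tool_rot: [0.491, 3.102, -0.003]
ft_force: [-1.1, -2.7, -3.1]
width: 0.438
```

```bash
python3 -c "
from h import *
st()"
```

```text
t26.35 tcp [574.9 -26.6 153.8] jaw_yaw -18.0 w 0.438 F [-1.1 -2.7 -3.1] M [0.72 0.01 0.56] j7 1.37
```

Call:
arm_command([
  {"travel": [0, 0, 0], "roll": -5, "grip": 30},
  {"travel": [0, 0, 0], "roll": -10, "grip": 30},
  {"travel": [0, 0, 0], "roll": -15, "grip": 30},
  {"travel": [0, 0, 0], "roll": -20, "grip": 30},
])

```text
clock: 26.85
ee_pos: [0.5766, -0.0229, 0.1548]
tool_rot: [1.014, 2.97, 0.006]
ft_force: [-13.0, -8.5, 8.3]
width: 0.439
```

```bash
python3 -c "
from h import *
st()"
```

```text
t26.85 tcp [576.6 -22.9 154.8] jaw_yaw -37.7 w 0.439 F [-13.   -8.5   8.3] M [0.32 1.53 2.06] j7 1.04
```

Call:
arm_command([
  {"travel": [0, 0, 0], "roll": 0, "grip": 90},
  {"travel": [0, 0, 0], "roll": 0, "grip": 90},
  {"travel": [-4, 0, 30], "roll": 5, "grip": 100},
  {"travel": [-4, 0, 55], "roll": 12, "grip": 100},
  {"travel": [10, 50, 55], "roll": 12, "grip": 100},
  {"travel": [25, 107, 55], "roll": 12, "grip": 100},
  {"travel": [25, 107, 55], "roll": 12, "grip": 100},
])

```text
clock: 27.72
ee_pos: [0.6, 0.0888, 0.208]
tool_rot: [-0.687, -3.065, -0.003]
ft_force: [-0.2, -0.3, 0.5]
width: 1.005
```

```bash
python3 hf2.py c -55 >/dev/null; python3 hf3.py c -55|grep now
python3 - <<'E'
from h import *
st()
a=cv2.imread("pics/raw_a.png")[184:220,296:336];b=cv2.imread("pics/raw_c.png")[184:220,296:336]
f=lambda x:cv2.convertScaleAbs(cv2.resize(x,(400,360),interpolation=cv2.INTER_CUBIC),alpha=2.5,beta=10)
cv2.imwrite("pics/cmp3.png",np.hstack([f(a),f(b)]))
E
```

```text
now (-0.75, 0) [(144, np.float64(43.0), 36), (145, np.float64(43.0), 33), (146, np.float64(44.0), 33)]
now (-0.5, -0.25) [(142, np.float64(45.0), 36), (143, np.float64(44.0), 36), (144, np.float64(45.0), 39)]
now (-0.5, 0) [(141, np.float64(43.0), 36), (141, np.float64(44.0), 36), (143, np.float64(42.0), 36)]
now (-0.5, 0.25) [(137, np.float64(42.0), 36), (138, np.float64(41.0), 36), (142, np.float64(42.0), 33)]
now (-0.25, 0) [(141, np.float64(43.0), 36), (144, np.float64(45.0), 36), (146, np.float64(43.0), 33)]
now (0, 0) [(156, np.float64(44.0), 36), (157, np.float64(43.0), 36), (160, np.float64(42.0), 36)]
t27.77 tcp [599.8  85.  208.1] jaw_yaw -25.5 w 1.001 F [ 0.  -1.8 -0.8] M [-0.05 -0.01 -0.  ] j7 1.05
```

View pics/cmp3.png

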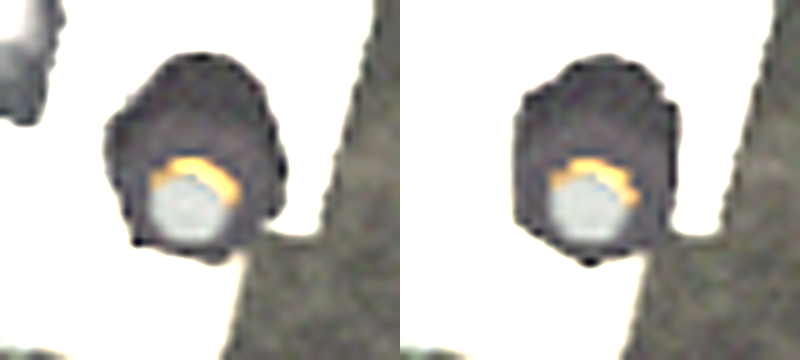

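Call:
arm_command([
  {"travel": [0, 0, -25], "roll": -6.5, "grip": 90},
  {"travel": [0, 0, -55], "roll": -6.5, "grip": 80},
  {"travel": [0, 0, -55], "roll": -6.5, "grip": 80},
], newtons=60)

```text
clock: 28.15
ee_pos: [0.5982, 0.0805, 0.1515]
tool_rot: [-0.875, -3.014, 0.003]
ft_force: [-0.1, 0.2, -0.0]
width: 0.799
```

```bash
python3 -c "
from h import *
st()"
```

```text
t28.15 tcp [598.2  80.5 151.5] jaw_yaw -32.4 w 0.799 F [-0.1  0.2 -0. ] M [-0.03 -0.    0.04] j7 0.96
```

Call:
arm_command([
  {"travel": [0, 0, 1], "roll": 0, "grip": 60},
  {"travel": [0, 0, 1], "roll": 0, "grip": 40},
  {"travel": [0, 0, 1], "roll": 0, "grip": 30},
  {"travel": [0, 0, 1], "roll": 0, "grip": 30},
], newtons=60)

```text
clock: 28.65
ee_pos: [0.5994, 0.0801, 0.1565]
tool_rot: [0.876, 3.017, -0.0]
ft_force: [-9.9, -4.4, 12.5]
width: 0.502
```

```bash
python3 -c "
from h import *
st()"
```

```text
t28.65 tcp [599.4  80.1 156.5] jaw_yaw -32.4 w 0.502 F [-9.9 -4.4 12.5] M [-0.87  1.99  0.24] j7 0.96
```

Call:
arm_command([
  {"travel": [0, 0, 1], "roll": 5, "grip": 30},
  {"travel": [0, 0, 1], "roll": 10, "grip": 30},
  {"travel": [0, 0, 1], "roll": 15, "grip": 30},
  {"travel": [0, 0, 1], "roll": 19, "grip": 30},
])

```text
clock: 29.15
ee_pos: [0.6, 0.0787, 0.1565]
tool_rot: [0.365, 3.119, -0.003]
ft_force: [-2.9, -7.1, 3.2]
width: 0.474
```

```bash
python3 -c "
from h import *
st()"
```

```text
t29.15 tcp [600.   78.7 156.5] jaw_yaw -13.3 w 0.474 F [-2.9 -7.1  3.2] M [-1.93  0.79 -0.62] j7 1.28
```

Call:
arm_command([
  {"travel": [0, 0, 0], "roll": 5, "grip": 30},
  {"travel": [0, 0, 0], "roll": 10, "grip": 30},
  {"travel": [0, 0, 0], "roll": 15, "grip": 30},
])

```text
clock: 29.52
ee_pos: [0.6006, 0.0773, 0.1566]
tool_rot: [-0.043, 3.139, -0.006]
ft_force: [-0.7, -8.7, 0.6]
width: 0.467
```

```bash
python3 -c "
from h import *
st()"
```

```text
t29.52 tcp [600.6  77.3 156.6] jaw_yaw 1.6 w 0.467 F [-0.7 -8.7  0.6] M [-3.28  0.3  -1.43] j7 1.52
```

Call:
arm_command([
  {"travel": [0, 0, 0], "roll": 5, "grip": 30},
  {"travel": [0, 0, 0], "roll": 10, "grip": 30},
  {"travel": [0, 0, 0], "roll": 15, "grip": 30},
  {"travel": [0, 0, 0], "roll": 19, "grip": 30},
])

```text
clock: 30.02
ee_pos: [0.6034, 0.0776, 0.1572]
tool_rot: [-0.559, 3.084, -0.008]
ft_force: [11.2, -6.2, -4.9]
width: 0.47
```

```bash
python3 -c "
from h import *
st()"
```

```text
t30.02 tcp [603.4  77.6 157.2] jaw_yaw 20.5 w 0.470 F [11.2 -6.2 -4.9] M [-3.62 -2.71 -1.85] j7 1.84
```

Call:
arm_command([
  {"travel": [0, 0, 0], "roll": 0, "grip": 100},
  {"travel": [0, 0, 0], "roll": 0, "grip": 100},
  {"travel": [0, 0, 0], "roll": 0, "grip": 100},
  {"travel": [-5, 0, 30], "roll": 0, "grip": 100},
  {"travel": [-5, 0, 55], "roll": -12, "grip": 100},
  {"travel": [-24, -50, 55], "roll": -25, "grip": 100},
  {"travel": [-25, -108, 55], "roll": -26, "grip": 100},
  {"travel": [-25, -108, 55], "roll": -26, "grip": 100},
])

```text
clock: 31.02
ee_pos: [0.574, -0.0322, 0.2108]
tool_rot: [0.159, 3.136, -0.002]
ft_force: [-0.1, 0.8, -0.2]
width: 0.998
```

```bash
python3 hf2.py d 55 >/dev/null; python3 hf3.py d 55|grep now
python3 - <<'E'
from h import *
st()
a=cv2.imread("pics/raw_b.png")[170:206,250:290];b=cv2.imread("pics/raw_d.png")[170:206,250:290]
f=lambda x:cv2.convertScaleAbs(cv2.resize(x,(400,360),interpolation=cv2.INTER_CUBIC),alpha=2.5,beta=10)
cv2.imwrite("pics/cmp4.png",np.hstack([f(a),f(b)]))
E
```

```text
now (-0.75, 0) [(100, np.float64(43.0), 27), (101, np.float64(42.0), 27), (102, np.float64(43.0), 30)]
now (-0.5, -0.25) [(96, np.float64(45.0), 27), (98, np.float64(44.0), 27), (99, np.float64(45.0), 24)]
now (-0.5, 0) [(96, np.float64(44.0), 24), (98, np.float64(44.0), 27), (98, np.float64(43.0), 24)]
now (-0.5, 0.25) [(93, np.float64(43.0), 21), (93, np.float64(42.0), 24), (93, np.float64(43.0), 24)]
now (-0.25, 0) [(96, np.float64(44.0), 24), (97, np.float64(45.0), 24), (98, np.float64(43.0), 24)]
now (0, 0) [(105, np.float64(44.0), 24), (107, np.float64(43.0), 24), (109, np.float64(45.0), 24)]
t31.07 tcp [574.3 -28.8 210.4] jaw_yaw -5.6 w 0.996 F [ 1.6  0.3 -0.2] M [ 0.06  0.03 -0.01] j7 1.55
```

View pics/cmp4.png

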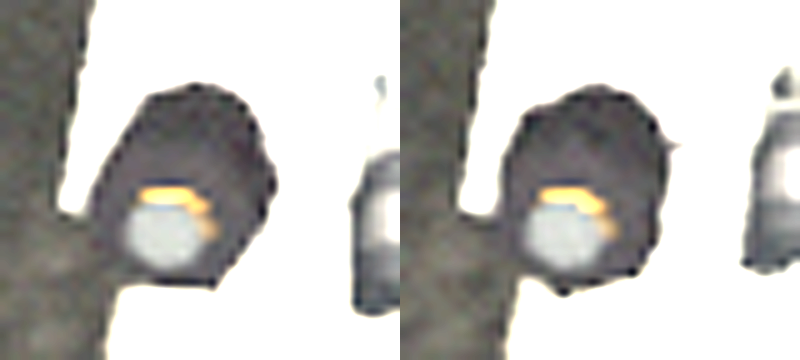

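Run:
```python
from h import *
im=cv2.cvtColor(manip.snapshot("side"),cv2.COLOR_RGB2BGR);cv2.imwrite("pics/raws_d.png",im)
a=cv2.imread("pics/side0.png")[178:222,270:310]
f=lambda x:cv2.convertScaleAbs(cv2.resize(x,(400,440),interpolation=cv2.INTER_CUBIC),alpha=1.8,beta=20)
b=im[178:222,270:310]
cv2.imwrite("pics/cmp5.png",np.hstack([f(a),f(b)]))
from fit import world
p=np.load("p.npy")
for z in (40,65): print(z,proj("side",world(p,(0,-55,z))),proj("side",world(p,(0,55,z))))
```

```text
40 [288.83327698 200.9253311 ] [283.63167028 187.98358037]
65 [283.94166336 194.06772173] [279.11389935 181.60547725]
```

View pics/cmp5.png

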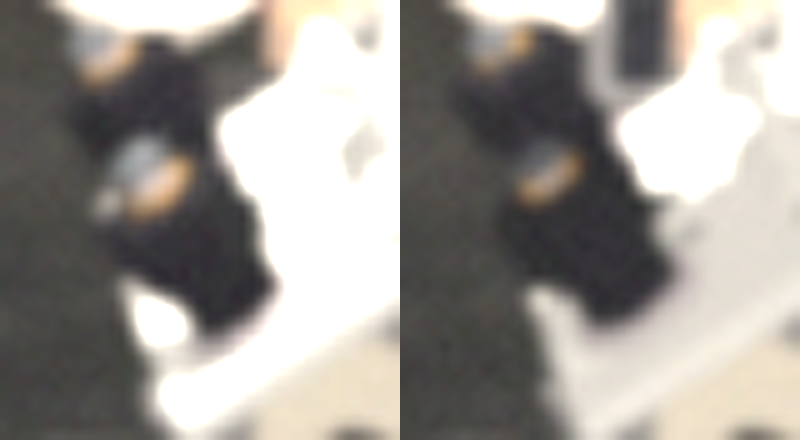

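Call:
arm_command([
  {"travel": [2, 0, -30], "roll": 0, "grip": 90},
  {"travel": [2, 0, -60], "roll": 0, "grip": 80},
  {"travel": [2, 0, -66], "roll": 0, "grip": 70},
  {"travel": [2, 0, -66], "roll": 0, "grip": 60},
], newtons=60)

```text
clock: 31.62
ee_pos: [0.5767, -0.0255, 0.1442]
tool_rot: [-0.144, -3.138, 0.0]
ft_force: [-0.2, -0.2, -0.9]
width: 0.603
```

```bash
python3 -c "
from h import *
st()"
```

```text
t31.62 tcp [576.7 -25.5 144.2] jaw_yaw -5.2 w 0.603 F [-0.2 -0.2 -0.9] M [-0.02 -0.04 -0.02] j7 1.58
```

Call:
arm_command([
  {"travel": [0, 0, 0], "roll": 0, "grip": 45},
  {"travel": [0, 0, 0], "roll": 0, "grip": 30},
  {"travel": [0, 0, 0], "roll": 0, "grip": 30},
], newtons=60)

```text
clock: 32.0
ee_pos: [0.5766, -0.0281, 0.1457]
tool_rot: [0.148, 3.137, -0.002]
ft_force: [-4.6, -4.7, 5.4]
width: 0.498
```

```bash
python3 -c "
from h import *
st()"
```

```text
t32.00 tcp [576.6 -28.1 145.7] jaw_yaw -5.4 w 0.498 F [-4.6 -4.7  5.4] M [-1.21  1.01 -0.17] j7 1.58
```

Call:
arm_command([
  {"travel": [0, 0, 0], "roll": -5, "grip": 30},
  {"travel": [0, 0, 0], "roll": -10, "grip": 30},
  {"travel": [0, 0, 0], "roll": -15, "grip": 30},
  {"travel": [0, 0, 0], "roll": -20, "grip": 30},
])

```text
clock: 32.5
ee_pos: [0.5769, -0.026, 0.1458]
tool_rot: [0.69, 3.064, 0.002]
ft_force: [-10.5, -2.3, 10.6]
width: 0.485
```

```bash
python3 -c "
from h import *
st()"
```

```text
t32.50 tcp [576.9 -26.  145.8] jaw_yaw -25.4 w 0.485 F [-10.5  -2.3  10.6] M [0.7  1.91 1.23] j7 1.25
```

Call:
arm_command([
  {"travel": [0, 0, 0], "roll": -5, "grip": 30},
  {"travel": [0, 0, 0], "roll": -10, "grip": 30},
])

```text
clock: 32.75
ee_pos: [0.5772, -0.0265, 0.1458]
tool_rot: [0.954, 2.991, 0.002]
ft_force: [-1.1, 3.3, -0.3]
width: 0.486
```

```bash
python3 -c "
from h import *
st()"
```

```text
t32.75 tcp [577.2 -26.5 145.8] jaw_yaw -35.4 w 0.486 F [-1.1  3.3 -0.3] M [ 2.73 -0.24  1.37] j7 1.08
```

Call:
arm_command([
  {"travel": [0, 0, 1], "roll": -5, "grip": 30},
  {"travel": [0, 0, 1], "roll": -10, "grip": 30},
])

```text
clock: 33.0
ee_pos: [0.5781, -0.0249, 0.1461]
tool_rot: [1.208, 2.897, 0.005]
ft_force: [5.7, 1.8, -11.1]
width: 0.492
```

```bash
python3 -c "
from h import *
st()"
```

```text
t33.00 tcp [578.1 -24.9 146.1] jaw_yaw -45.3 w 0.492 F [  5.7   1.8 -11.1] M [ 2.92 -2.11  2.65] j7 0.92
```

Call:
arm_command([
  {"travel": [0, 0, 0], "roll": 0, "grip": 100},
  {"travel": [0, 0, 0], "roll": 0, "grip": 100},
  {"travel": [0, 0, 0], "roll": 0, "grip": 100},
  {"travel": [-4, 0, 35], "roll": 0, "grip": 100},
  {"travel": [-4, 0, 60], "roll": 10, "grip": 100},
  {"travel": [10, 50, 60], "roll": 20, "grip": 100},
  {"travel": [24, 107, 60], "roll": 26, "grip": 100},
  {"travel": [24, 107, 60], "roll": 26, "grip": 100},
])

```text
clock: 34.0
ee_pos: [0.601, 0.087, 0.2047]
tool_rot: [-0.512, -3.099, -0.003]
ft_force: [0.1, -0.6, -0.1]
width: 1.001
```

```bash
python3 hf2.py e -55 >/dev/null; python3 hf3.py e -55|grep now
python3 - <<'E'
from h import *
st()
a=cv2.imread("pics/raw_c.png")[184:220,296:336];b=cv2.imread("pics/raw_e.png")[184:220,296:336]
f=lambda x:cv2.convertScaleAbs(cv2.resize(x,(400,360),interpolation=cv2.INTER_CUBIC),alpha=2.5,beta=10)
cv2.imwrite("pics/cmp6.png",np.hstack([f(a),f(b)]))
E
```

```text
now (-0.75, 0) [(142, np.float64(43.0), 27), (146, np.float64(44.0), 30), (148, np.float64(42.0), 27)]
now (-0.5, -0.25) [(140, np.float64(45.0), 27), (141, np.float64(44.0), 27), (142, np.float64(45.0), 30)]
now (-0.5, 0) [(139, np.float64(44.0), 30), (139, np.float64(43.0), 30), (141, np.float64(44.0), 27)]
now (-0.5, 0.25) [(137, np.float64(42.0), 27), (137, np.float64(43.0), 30), (138, np.float64(41.0), 27)]
now (-0.25, 0) [(143, np.float64(43.0), 27), (143, np.float64(44.0), 30), (144, np.float64(44.0), 27)]
now (0, 0) [(153, np.float64(45.0), 27), (154, np.float64(45.0), 24), (155, np.float64(46.0), 27)]
t34.05 tcp [600.8  83.3 204.8] jaw_yaw -19.1 w 1.002 F [-0.4 -2.   0.4] M [-0.11 -0.   -0.  ] j7 1.16
```

View pics/cmp6.png

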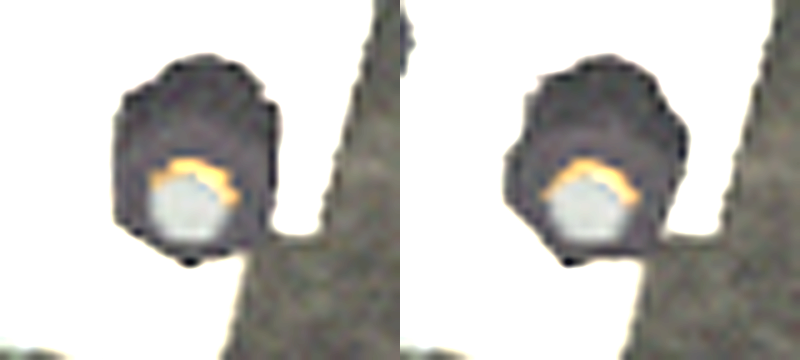

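Run:
```python
from h import *
from fit import world
p=np.load("p.npy")
A=cv2.imread("pics/top0.png").max(2).astype(np.float32);B=cv2.imread("pics/raw_e.png").max(2).astype(np.float32)
# registration of dark blob; clip; exclude stud tip and dark table
y0,y1,x0,x1=184,220,300,331
a=np.clip(A,0,120);b=np.clip(B,0,120)
X,Y=np.meshgrid(np.arange(560),np.arange(420))
w=((Y>=186)&(Y<212)&(X>=304)&(X<328)).astype(float)
w[(X>321)&(Y>204)]=0
w[np.hypot(X-315.4,Y-202)<6.5]=0
def sh(im,dx,dy): return cv2.warpAffine(im,np.float32([[1,0,dx],[0,1,dy]]),(560,420),flags=cv2.INTER_CUBIC)
for nm,ww in (("all",w),("top",w*(Y<197)),("bot",w*(Y>=203))):
    g=w*0;best=[]
    for s in np.arange(-2,12,.5):
        d=proj("top",world(p,(0,-55,40+s)))-proj("top",world(p,(0,-55,40)))
        for ex in np.arange(-.6,.61,.2):
            best.append((float((ww*(sh(a,d[0]+ex,d[1])-b)**2).sum()),s,round(ex,1)))
    best.sort();print(nm,best[:4])
# control: static features (stud tip) shift between pictures
m=((np.hypot(X-315.4,Y-204)<6)&(Y>203)).astype(float)
```

```text
all [(23782.718617451683, np.float64(4.5), np.float64(0.0)), (25693.261260215193, np.float64(5.0), np.float64(0.0)), (26296.538154048045, np.float64(4.0), np.float64(0.0)), (30468.072493429703, np.float64(5.5), np.float64(0.0))]
top [(7392.274666118028, np.float64(4.5), np.float64(0.0)), (8275.907739829345, np.float64(4.0), np.float64(0.0)), (8977.681219145656, np.float64(5.0), np.float64(0.0)), (9062.209464651474, np.float64(4.5), np.float64(0.2))]
bot [(9018.652764395752, np.float64(4.5), np.float64(0.0)), (9174.371819585562, np.float64(5.0), np.float64(0.0)), (10624.26846608636, np.float64(5.0), np.float64(0.2)), (10715.854459424037, np.float64(5.5), np.float64(0.2))]
```

```bash
cat > gap.py <<'E'
import numpy as np
from scipy.spatial import ConvexHull
c,s=np.cos(np.radians(35)),np.sin(np.radians(35))
# frame: X horizontal upslope, Y, Z up, origin hex mid
def surf(phi):
    P=[]
    # dense points on hex prism faces
    r=19/np.cos(np.pi/6)
    an=np.radians(phi+90+30+60*np.arange(7));V=np.c_[r*np.cos(an),r*np.sin(an)]
    for i in range(6):
        for t in np.linspace(0,1,45):
            q=V[i]*(1-t)+V[i+1]*t
            P+= [(q[0],q[1],z) for z in np.linspace(-14,14,57)]
    P=np.array(P);return np.c_[P[:,0]*c-P[:,2]*s,P[:,1],P[:,0]*s+P[:,2]*c]
S={ph:surf(ph) for ph in range(-30,31,3)}
def gap(ph,th,zc,h,ox=0):
    P=S[ph];t=np.radians(th)
    d=P[:,1]*np.cos(t)-(P[:,0]-ox)*np.sin(t); u=(P[:,0]-ox)*np.cos(t)+P[:,1]*np.sin(t)
    m=(np.abs(u)<=11)&(np.abs(P[:,2]-zc)<=h/2)
    return d[m].max()-d[m].min() if m.any() else 0
if __name__=="__main__":
  for h in (20,30):
   for zc in (0,8):
    ox=-zc*s/c*1.0
    for th in (0,-12,-24,-33):
        print(h,zc,th,[(ph,round(gap(ph,th,zc,h,ox),1)) for ph in range(-30,31,6)])
E
python3 gap.py
```

```text
20 0 0 [(-30, np.float64(43.9)), (-24, np.float64(43.6)), (-18, np.float64(42.9)), (-12, np.float64(41.7)), (-6, np.float64(40.1)), (0, np.float64(38.0)), (6, np.float64(40.1)), (12, np.float64(41.7)), (18, np.float64(42.9)), (24, np.float64(43.6)), (30, np.float64(43.9))]
20 0 -12 [(-30, np.float64(45.8)), (-24, np.float64(44.4)), (-18, np.float64(42.6)), (-12, np.float64(41.1)), (-6, np.float64(41.9)), (0, np.float64(43.5)), (6, np.float64(45.6)), (12, np.float64(46.5)), (18, np.float64(46.9)), (24, np.float64(46.7)), (30, np.float64(45.8))]
20 0 -24 [(-30, np.float64(45.7)), (-24, np.float64(44.1)), (-18, np.float64(44.0)), (-12, np.float64(45.8)), (-6, np.float64(47.6)), (0, np.float64(48.6)), (6, np.float64(49.1)), (12, np.float64(49.2)), (18, np.float64(48.8)), (24, np.float64(47.7)), (30, np.float64(45.7))]
20 0 -33 [(-30, np.float64(45.3)), (-24, np.float64(46.0)), (-18, np.float64(47.9)), (-12, np.float64(49.2)), (-6, np.float64(50.0)), (0, np.float64(50.4)), (6, np.float64(50.3)), (12, np.float64(49.8)), (18, np.float64(48.8)), (24, np.float64(47.3)), (30, np.float64(45.3))
[... 2607 characters left out ...]
1.5)), (0, np.float64(42.7)), (6, np.float64(44.5)), (12, np.float64(45.7)), (18, np.float64(46.5)), (24, np.float64(46.3)), (30, np.float64(45.6))]
30 8 -24 [(-30, np.float64(45.3)), (-24, np.float64(44.0)), (-18, np.float64(43.8)), (-12, np.float64(45.0)), (-6, np.float64(46.4)), (0, np.float64(47.7)), (6, np.float64(49.1)), (12, np.float64(48.9)), (18, np.float64(48.2)), (24, np.float64(47.0)), (30, np.float64(45.3))]
30 8 -33 [(-30, np.float64(45.2)), (-24, np.float64(45.8)), (-18, np.float64(47.2)), (-12, np.float64(48.5)), (-6, np.float64(50.0)), (0, np.float64(50.4)), (6, np.float64(50.3)), (12, np.float64(49.5)), (18, np.float64(48.0)), (24, np.float64(46.5)), (30, np.float64(45.2))]
```

Call:
arm_command([
  {"travel": [0, -1, -30], "roll": 0, "grip": 80},
  {"travel": [0, -1, -56], "roll": 0, "grip": 70},
  {"travel": [0, -1, -56], "roll": 0, "grip": 55},
  {"travel": [0, -1, -56], "roll": 0, "grip": 30},
  {"travel": [0, -1, -56], "roll": 0, "grip": 30},
  {"travel": [0, -1, -56], "roll": 0, "grip": 30},
], newtons=100)

```text
clock: 34.8
ee_pos: [0.6001, 0.0789, 0.1491]
tool_rot: [-0.528, -3.096, 0.001]
ft_force: [-4.7, -1.5, -3.5]
width: 0.475
```

```bash
python3 -c "
from h import *
st()"
```

```text
t34.80 tcp [600.1  78.9 149.1] jaw_yaw -19.3 w 0.475 F [-4.7 -1.5 -3.5] M [-0.52  1.   -0.02] j7 1.18
```

Call:
arm_command([
  {"travel": [0, 0, 0], "roll": 5, "grip": 30},
  {"travel": [0, 0, 0], "roll": 10, "grip": 30},
  {"travel": [0, 0, 0], "roll": 15, "grip": 30},
  {"travel": [0, 0, 0], "roll": 20, "grip": 30},
])

```text
clock: 35.3
ee_pos: [0.5991, 0.0754, 0.1503]
tool_rot: [0.015, -3.138, 0.006]
ft_force: [-17.6, -9.7, 15.7]
width: 0.483
```

```bash
python3 -c "
from h import *
st()"
```

```text
t35.30 tcp [599.1  75.4 150.3] jaw_yaw 0.5 w 0.483 F [-17.6  -9.7  15.7] M [-4.48  3.57 -2.07] j7 1.51
```

Call:
arm_command([
  {"travel": [-2, -4, 2], "roll": 1, "grip": 30},
  {"travel": [-2, -4, 2], "roll": 1, "grip": 100},
  {"travel": [-2, -4, 2], "roll": 1, "grip": 100},
  {"travel": [-2, -1, 2], "roll": 1, "grip": 100},
  {"travel": [-6, 0, 35], "roll": 0, "grip": 100},
  {"travel": [-6, 0, 58], "roll": -6, "grip": 100},
  {"travel": [-24, -54, 58], "roll": -13, "grip": 100},
  {"travel": [-24, -105, 58], "roll": -13, "grip": 100},
], newtons=20)

```text
clock: 36.3
ee_pos: [0.5763, -0.0263, 0.2078]
tool_rot: [0.338, 3.122, 0.001]
ft_force: [1.3, 0.2, 0.0]
width: 1.004
```

```bash
python3 hf2.py f 55 >/dev/null; python3 hf3.py f 55|grep now
python3 - <<'E'
from h import *
st()
a=cv2.imread("pics/raw_d.png")[170:206,250:290];b=cv2.imread("pics/raw_f.png")[170:206,250:290]
f=lambda x:cv2.convertScaleAbs(cv2.resize(x,(400,360),interpolation=cv2.INTER_CUBIC),alpha=2.5,beta=10)
cv2.imwrite("pics/cmp7.png",np.hstack([f(a),f(b)]))
E
```

```text
now (-0.75, 0) [(106, np.float64(45.0), 3), (108, np.float64(44.0), 3), (108, np.float64(44.0), 57)]
now (-0.5, -0.25) [(107, np.float64(46.0), 0), (108, np.float64(46.0), 3), (109, np.float64(46.0), 57)]
now (-0.5, 0) [(106, np.float64(45.0), 57), (107, np.float64(45.0), 0), (108, np.float64(45.0), 3)]
now (-0.5, 0.25) [(105, np.float64(43.0), 0), (106, np.float64(43.0), 57), (107, np.float64(43.0), 36)]
now (-0.25, 0) [(112, np.float64(45.0), 39), (113, np.float64(45.0), 3), (115, np.float64(44.0), 57)]
now (0, 0) [(125, np.float64(45.0), 57), (125, np.float64(45.0), 33), (125, np.float64(46.0), 39)]
t36.35 tcp [575.9 -35.3 208.1] jaw_yaw -12.8 w 1.002 F [-1.2 -7.8  0.6] M [-0.4   0.01 -0.06] j7 1.44
```

View pics/cmp7.png

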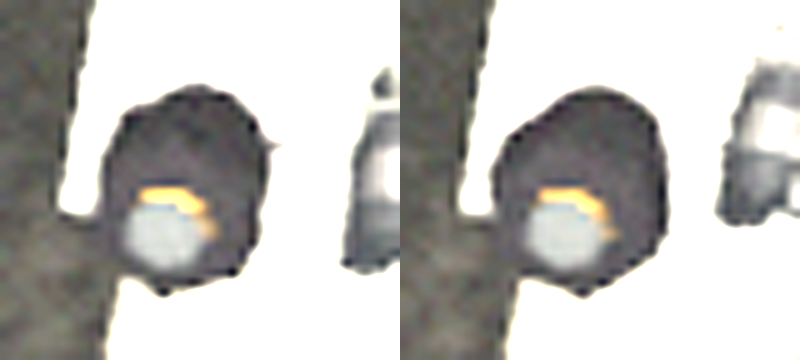

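Call:
arm_command([
  {"travel": [0, -1, -30], "roll": -2, "grip": 80},
  {"travel": [0, -1, -58], "roll": -2, "grip": 70},
  {"travel": [0, -1, -58], "roll": -2, "grip": 55},
  {"travel": [0, -1, -58], "roll": -2, "grip": 30},
  {"travel": [0, -1, -58], "roll": -2, "grip": 30},
  {"travel": [0, -1, -58], "roll": -2, "grip": 30},
], newtons=100)

```text
clock: 37.1
ee_pos: [0.5752, -0.0275, 0.1491]
tool_rot: [-0.393, -3.114, 0.003]
ft_force: [-5.7, -4.0, -5.9]
width: 0.478
```

```bash
python3 -c "
from h import *
st()"
```

```text
t37.10 tcp [575.2 -27.5 149.1] jaw_yaw -14.4 w 0.478 F [-5.7 -4.  -5.9] M [-0.6   0.95  0.11] j7 1.43
```

Call:
arm_command([
  {"travel": [0, 0, 0], "roll": -5, "grip": 30},
  {"travel": [0, 0, 0], "roll": -10, "grip": 30},
  {"travel": [0, 0, 0], "roll": -15, "grip": 30},
  {"travel": [0, 0, 0], "roll": -20, "grip": 30},
])

```text
clock: 37.6
ee_pos: [0.5769, -0.0237, 0.1504]
tool_rot: [-0.924, -3.002, -0.005]
ft_force: [-5.6, 3.3, 0.6]
width: 0.479
```

```bash
python3 -c "
from h import *
st()"
```

```text
t37.60 tcp [576.9 -23.7 150.4] jaw_yaw -34.2 w 0.479 F [-5.6  3.3  0.6] M [ 3.26 -0.52  2.32] j7 1.10
```

Call:
arm_command([
  {"travel": [0, 0, 0], "roll": -4, "grip": 30},
  {"travel": [2, 3, 2], "roll": -4, "grip": 30},
  {"travel": [2, 3, 2], "roll": -4, "grip": 100},
  {"travel": [2, 3, 2], "roll": -4, "grip": 100},
  {"travel": [1, 1, 2], "roll": -4, "grip": 100},
  {"travel": [-4, 0, 38], "roll": 0, "grip": 100},
  {"travel": [5, 30, 85], "roll": 10, "grip": 90},
  {"travel": [40, 80, 85], "roll": 20, "grip": 62},
], newtons=30)

```text
clock: 38.6
ee_pos: [0.6189, 0.0525, 0.24]
tool_rot: [0.387, 3.109, 0.006]
ft_force: [0.8, 0.5, 0.9]
width: 0.706
```

Call:
arm_command([
  {"travel": [0, 30, 0], "roll": 0, "grip": 62},
])

```text
clock: 38.72
ee_pos: [0.6182, 0.0872, 0.2346]
tool_rot: [0.383, 3.116, 0.002]
ft_force: [-0.5, 0.0, -0.4]
width: 0.618
```

```bash
python3 hf2.py g -55 >/dev/null; python3 hf3.py g -55|grep now
python3 - <<'E'
from h import *
st()
a=cv2.imread("pics/raw_e.png")[184:220,296:336];b=cv2.imread("pics/raw_g.png")[184:220,296:336]
f=lambda x:cv2.convertScaleAbs(cv2.resize(x,(400,360),interpolation=cv2.INTER_CUBIC),alpha=2.5,beta=10)
cv2.imwrite("pics/cmp8.png",np.hstack([f(a),f(b)]))
im=save("side","sg.png",(250,160,340,235),7)
for q in ("grip_mid",): print([ (d["location"],d["confidence"]) for d in manip.mark_of("side",q)])
E
```

```text
now (-0.75, 0) [(187, np.float64(45.0), 0), (187, np.float64(45.0), 3), (188, np.float64(46.0), 0)]
now (-0.5, -0.25) [(178, np.float64(47.0), 45), (179, np.float64(47.0), 21), (179, np.float64(47.0), 18)]
now (-0.5, 0) [(171, np.float64(46.0), 45), (175, np.float64(46.0), 18), (176, np.float64(46.0), 21)]
now (-0.5, 0.25) [(171, np.float64(45.0), 21), (173, np.float64(44.0), 21), (173, np.float64(44.0), 15)]
now (-0.25, 0) [(172, np.float64(46.0), 21), (173, np.float64(46.0), 45), (175, np.float64(47.0), 48)]
now (0, 0) [(182, np.float64(46.0), 48), (182, np.float64(45.0), 48), (182, np.float64(46.0), 21)]
t38.77 tcp [617.1  91.4 234. ] jaw_yaw -13.9 w 0.620 F [-0.4  3.9 -1.5] M [0.22 0.04 0.01] j7 1.24
[([303.6, 184.1], 0.97)]
```

View pics/cmp8.png

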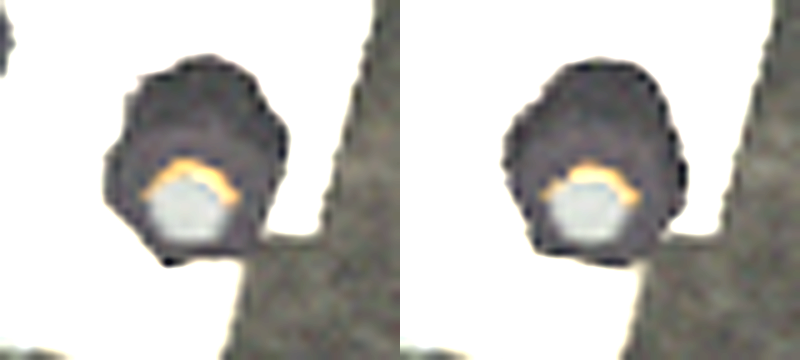

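View pics/sg.png

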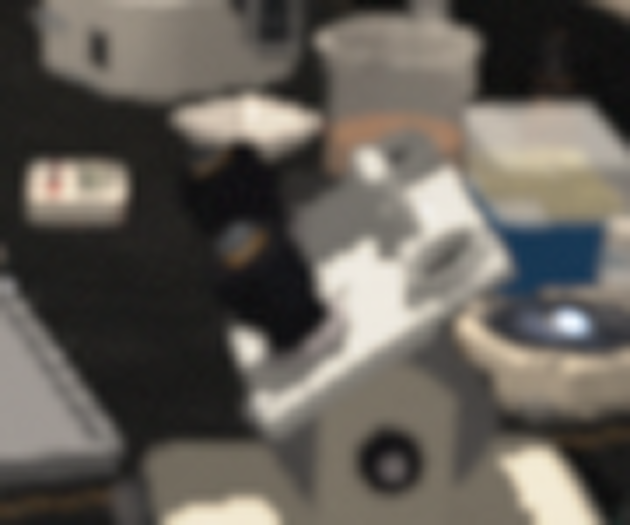

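Call:
arm_command([
  {"travel": [23, -50, 0], "roll": 1, "grip": 62},
  {"travel": [23, -75, -5], "roll": 1, "grip": 62},
  {"travel": [23, -75, -5], "roll": 1, "grip": 62},
  {"travel": [23, -75, -5], "roll": 1, "grip": 62},
])

```text
clock: 39.38
ee_pos: [0.6395, 0.0087, 0.2293]
tool_rot: [0.365, 3.12, 0.001]
ft_force: [0.4, 1.0, 0.1]
width: 0.617
```

Run:
```python
from h import *
st()
save("side","sh.png",(250,140,340,225),7)
```

```text
t39.38 tcp [639.5   8.7 229.3] jaw_yaw -13.3 w 0.617 F [0.4 1.  0.1] M [0.02 0.02 0.03] j7 1.41
```

View pics/sh.png

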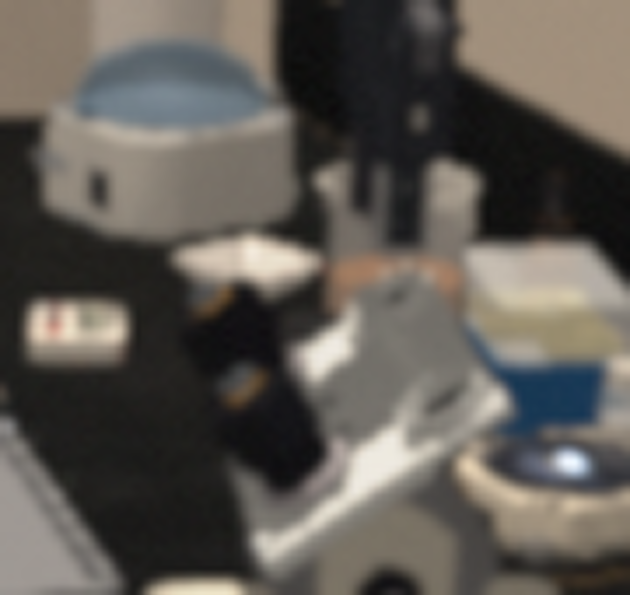

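Call:
arm_command([
  {"travel": [0, 5, -25], "roll": 0, "grip": 62},
  {"travel": [0, 5, -40], "roll": 0, "grip": 62},
  {"travel": [0, 5, -52], "roll": 0, "grip": 62},
  {"travel": [0, 5, -52], "roll": 0, "grip": 62},
])

```text
clock: 39.92
ee_pos: [0.6391, 0.0137, 0.1761]
tool_rot: [-0.364, -3.119, 0.001]
ft_force: [0.1, -0.6, 0.9]
width: 0.617
```

Run:
```python
from h import *
st()
save("side","si.png",(250,140,340,225),7)
```

```text
t39.92 tcp [639.1  13.7 176.1] jaw_yaw -13.3 w 0.617 F [ 0.1 -0.6  0.9] M [ 0.04  0.01 -0.01] j7 1.42
```

View pics/si.png

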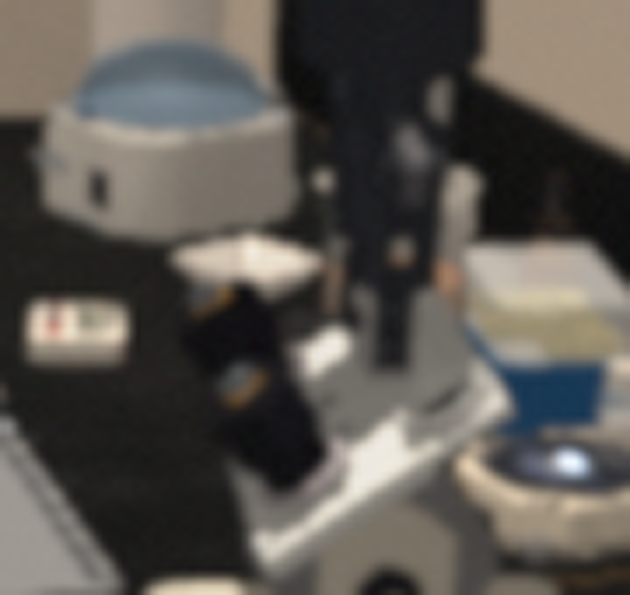

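Good clearance; close.

Call:
arm_command([
  {"travel": [0, 0, 0], "roll": 0, "grip": 50},
  {"travel": [0, 0, 0], "roll": 0, "grip": 35},
  {"travel": [0, 0, 0], "roll": 0, "grip": 35},
], newtons=60)

```text
clock: 40.35
ee_pos: [0.64, 0.0133, 0.178]
tool_rot: [0.365, 3.119, 0.0]
ft_force: [-1.4, -1.3, 6.6]
width: 0.479
```

Run:
```python
from h import *
st()
M=0
# tray: corners from top picture 
im=cv2.imread("pics/top0.png")[195:295,130:245]
cv2.imwrite("pics/tray.png",cv2.resize(im,None,fx=6,fy=6,interpolation=cv2.INTER_CUBIC))
```

```text
t40.35 tcp [640.   13.3 178. ] jaw_yaw -13.3 w 0.479 F [-1.4 -1.3  6.6] M [-0.3   0.37 -0.07] j7 1.42
```

View pics/tray.png

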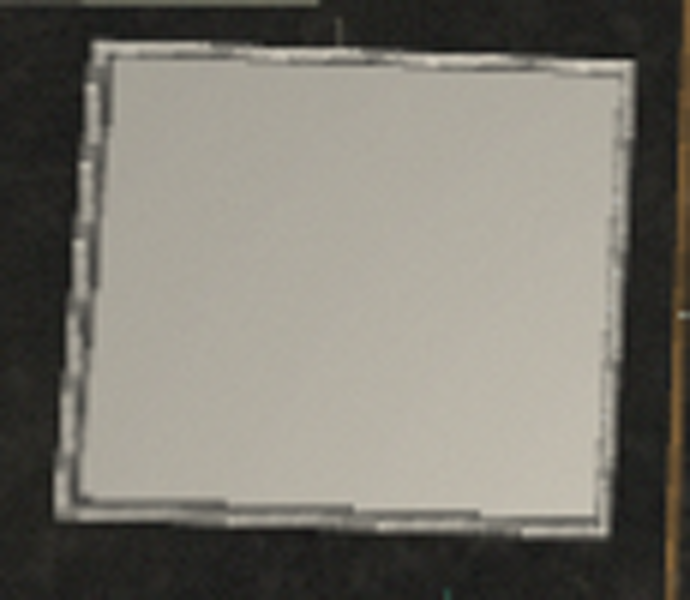

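Call:
arm_command([
  {"travel": [4, -0.9, 2.9], "roll": 0, "grip": 35},
  {"travel": [8, -1.8, 5.7], "roll": 0, "grip": 35},
  {"travel": [12, -2.7, 8.6], "roll": 0, "grip": 35},
  {"travel": [12, -2.7, 8.6], "roll": 0, "grip": 35},
])

```text
clock: 40.85
ee_pos: [0.6505, 0.0115, 0.1851]
tool_rot: [-0.363, -3.117, -0.001]
ft_force: [-5.9, 2.5, 1.5]
width: 0.476
```

Run:
```python
from h import *
st()
cs=np.array([(92,42),(636,62),(608,536),(56,520)])/6+[130,195]-.42
P=[planept("top",c,.0155) for c in cs]
for q in P: print(np.round(q*1e3,1))
P=np.array(P);print("centre",P.mean(0)*1e3,"sizes",[round(float(np.linalg.norm(P[i]-P[(i+1)%4]))*1e3,1) for i in range(4)])
e=P[0]-P[1];f=P[3]-P[2];g=e+f;print("yaw of y axis",np.degrees(np.arctan2(-g[0],g[1])))
e=P[0]-P[3]+P[1]-P[2];print("yaw x",np.degrees(np.arctan2(e[1],e[0])))
```

```text
t40.85 tcp [650.5  11.5 185.1] jaw_yaw -13.3 w 0.476 F [-5.9  2.5  1.5] M [ 0.29  1.45 -0.03] j7 1.43
[590.1 404.5  15.5]
[582.2 170.8  15.5]
[380.7 178.9  15.5]
[387.3 410.8  15.5]
centre [485.08595065 291.26114226  15.5       ] sizes [233.9, 201.7, 232.1, 202.9]
yaw of y axis -1.7834023219221404
yaw x -2.042561417792596
```

Call:
arm_command([
  {"travel": [8, -1.8, 5.7], "roll": 0, "grip": 35},
  {"travel": [16, -3.7, 11.5], "roll": 0, "grip": 35},
  {"travel": [24, -5.5, 17.2], "roll": 0, "grip": 35},
  {"travel": [32, -7.3, 23], "roll": 0, "grip": 35},
  {"travel": [32, -7.3, 23], "roll": 0, "grip": 35},
])

```text
clock: 41.48
ee_pos: [0.685, 0.0033, 0.2095]
tool_rot: [0.364, 3.118, -0.0]
ft_force: [-0.7, -0.1, 3.8]
width: 0.481
```

Run:
```python
from h import *
st()
save("side","sj.png",(250,120,350,220),6)
```

```text
t41.48 tcp [685.    3.3 209.5] jaw_yaw -13.3 w 0.481 F [-0.7 -0.1  3.8] M [ 0.15  0.27 -0.03] j7 1.45
```

View pics/sj.png

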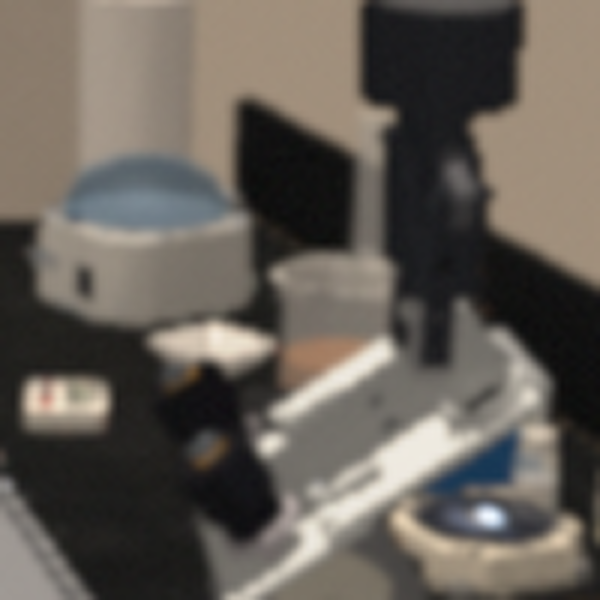

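Call:
arm_command([
  {"travel": [5, -1.2, 3.7], "roll": 0, "grip": 35},
  {"travel": [10, -2.3, 7.2], "roll": 0, "grip": 35},
  {"travel": [14, -3, 15], "roll": 0, "grip": 35},
  {"travel": [14, -3, 30], "roll": 0, "grip": 35},
  {"travel": [14, -3, 50], "roll": 0, "grip": 35},
  {"travel": [14, -3, 75], "roll": 0, "grip": 35},
  {"travel": [14, -3, 80], "roll": 0, "grip": 35},
  {"travel": [14, -3, 80], "roll": 0, "grip": 35},
], newtons=70)

```text
clock: 42.52
ee_pos: [0.6976, 0.0006, 0.2889]
tool_rot: [0.364, 3.12, 0.0]
ft_force: [0.6, -0.7, -2.5]
width: 0.476
```

Run:
```python
from h import *
st()
save("side","sk.png",(230,80,370,220),4)
```

```text
t42.52 tcp [6.976e+02 6.000e-01 2.889e+02] jaw_yaw -13.3 w 0.476 F [ 0.6 -0.7 -2.5] M [ 0.01 -0.    0.02] j7 1.44
```

View pics/sk.png

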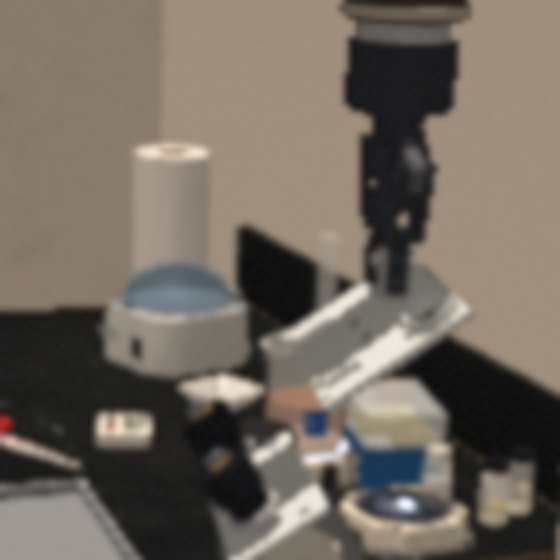

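Call:
arm_command([
  {"travel": [-9, 12, 0], "roll": 1, "grip": 35},
  {"travel": [-27, 36, 0], "roll": 2, "grip": 35},
  {"travel": [-48, 64, 0], "roll": 3, "grip": 35},
  {"travel": [-72, 96, 0], "roll": 4, "grip": 35},
  {"travel": [-96, 128, 0], "roll": 6, "grip": 35},
  {"travel": [-120, 160, 0], "roll": 7, "grip": 35},
  {"travel": [-144, 192, 0], "roll": 9, "grip": 35},
  {"travel": [-162, 217, 0], "roll": 10, "grip": 35},
])

```text
clock: 43.58
ee_pos: [0.5332, 0.2199, 0.2879]
tool_rot: [-0.084, -3.139, -0.0]
ft_force: [0.9, 0.3, -2.2]
width: 0.475
```

Call:
arm_command([
  {"travel": [-20, 26, 0], "roll": 1, "grip": 35},
  {"travel": [-38, 50, -10], "roll": 1.4, "grip": 35},
  {"travel": [-50, 66, -40], "roll": 1.4, "grip": 35},
  {"travel": [-54, 72, -75], "roll": 1.4, "grip": 35},
  {"travel": [-54, 73, -110], "roll": 1.4, "grip": 35},
  {"travel": [-54, 73, -145], "roll": 1.4, "grip": 35},
  {"travel": [-54, 73, -170], "roll": 1.4, "grip": 35},
  {"travel": [-54, 73, -180], "roll": 1.4, "grip": 35},
])

```text
clock: 44.58
ee_pos: [0.4796, 0.2905, 0.1067]
tool_rot: [-0.05, -3.139, 0.003]
ft_force: [0.1, 0.4, -2.9]
width: 0.475
```

Run:
```python
from h import *
st()
save("side","sl.png",(170,110,310,250),4);save("top","tl.png",(110,130,290,300),4)
```

```text
t44.58 tcp [479.6 290.5 106.7] jaw_yaw -1.8 w 0.475 F [ 0.1  0.4 -2.9] M [-0.05 -0.02 -0.01] j7 1.01
```

View pics/sl.png

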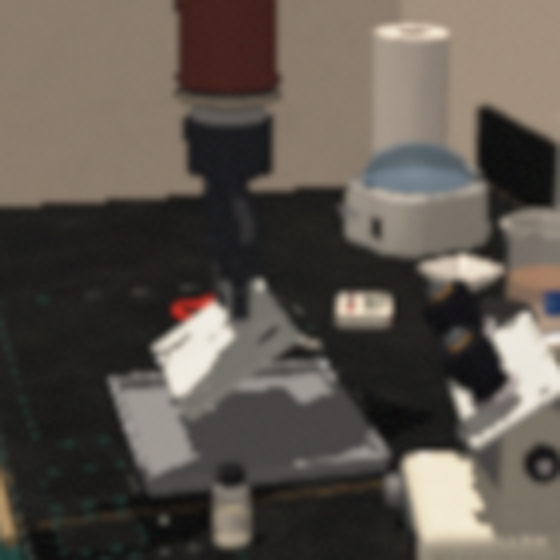

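View pics/tl.png

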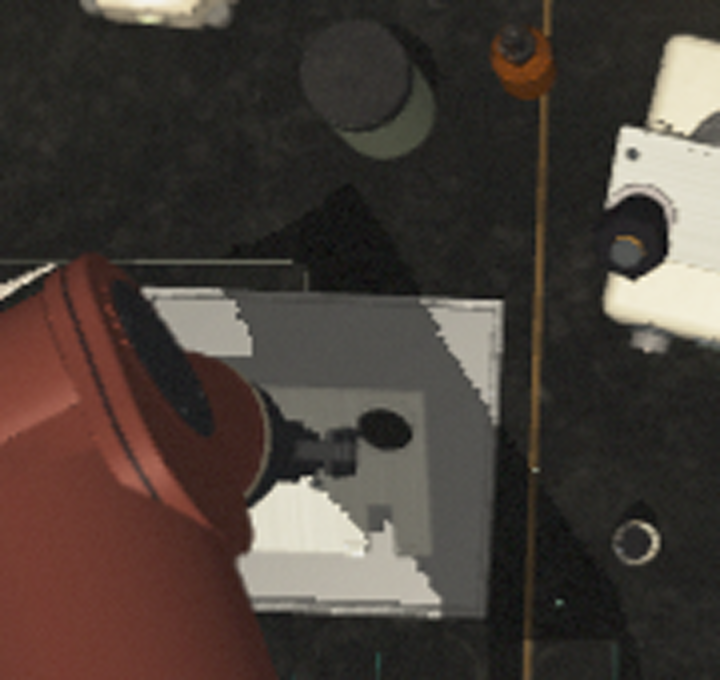

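Call:
arm_command([
  {"travel": [1, 0, -12], "roll": 0, "grip": 35},
  {"travel": [1, 0, -24], "roll": 0, "grip": 35},
  {"travel": [1, 0, -34], "roll": 0, "grip": 35},
  {"travel": [1, 0, -38], "roll": 0, "grip": 35},
  {"travel": [1, 0, -38], "roll": 0, "grip": 35},
])

```text
clock: 45.3
ee_pos: [0.4824, 0.2905, 0.0702]
tool_rot: [-0.053, -3.141, 0.001]
ft_force: [-0.3, 0.3, -3.2]
width: 0.475
```

```bash
python3 -c "
from h import *
st()"
```

```text
t45.30 tcp [482.4 290.5  70.2] jaw_yaw -1.9 w 0.475 F [-0.3  0.3 -3.2] M [ 0.02 -0.   -0.04] j7 1.03
```

Call:
arm_command([
  {"travel": [0, 0, -2], "roll": 0, "grip": 35},
  {"travel": [0, 0, -4], "roll": 0, "grip": 35},
  {"travel": [0, 0, -6], "roll": 0, "grip": 35},
], newtons=40)

```text
clock: 45.68
ee_pos: [0.4826, 0.2907, 0.0645]
tool_rot: [0.052, 3.141, 0.0]
ft_force: [0.1, -0.4, -3.5]
width: 0.474
```

```bash
python3 -c "
from h import *
st()"
```

```text
t45.67 tcp [482.6 290.7  64.5] jaw_yaw -1.9 w 0.474 F [ 0.1 -0.4 -3.5] M [-0.    0.01  0.01] j7 1.03
```

Not touching yet; continue down gently, then arc.

Call:
arm_command([
  {"travel": [0, 0, -2], "roll": 0, "grip": 35},
  {"travel": [0, 0, -4], "roll": 0, "grip": 35},
  {"travel": [1, 0, -6], "roll": 0, "grip": 35},
  {"travel": [3, 0, -8], "roll": 0, "grip": 35},
], newtons=30)

```text
clock: 46.18
ee_pos: [0.4868, 0.2907, 0.0578]
tool_rot: [0.053, 3.139, 0.002]
ft_force: [0.7, -3.3, 8.8]
width: 0.478
```

```bash
python3 -c "
from h import *
st()"
```

```text
t46.17 tcp [486.8 290.7  57.8] jaw_yaw -1.9 w 0.478 F [ 0.7 -3.3  8.8] M [-0.72  0.48  0.19] j7 1.04
```

Call:
arm_command([
  {"travel": [3, 0, -2.5], "roll": 0, "grip": 35},
  {"travel": [6.5, 0, -5.5], "roll": 0, "grip": 35},
  {"travel": [9.5, 0, -8.5], "roll": 0, "grip": 35},
  {"travel": [12.5, 0, -11.5], "roll": 0, "grip": 35},
], newtons=20)

```text
clock: 46.68
ee_pos: [0.4997, 0.2904, 0.0463]
tool_rot: [0.054, 3.139, 0.002]
ft_force: [0.9, -3.2, 10.2]
width: 0.48
```

Run:
```python
from h import *
st()
save("side","sm.png",(180,150,300,250),5)
```

```text
t46.67 tcp [499.7 290.4  46.3] jaw_yaw -2.0 w 0.480 F [ 0.9 -3.2 10.2] M [-0.59  0.43 -0.01] j7 1.07
```

View pics/sm.png

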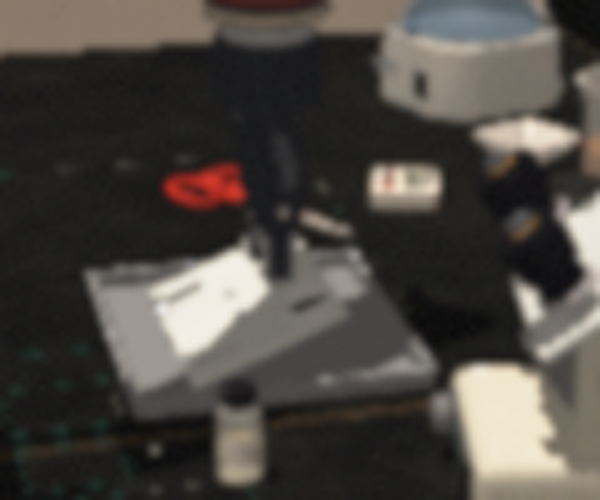

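Pivoting nicely. Continue the arc.

Call:
arm_command([
  {"travel": [3, 0, -3.5], "roll": 0, "grip": 35},
  {"travel": [5.5, 0, -7], "roll": 0, "grip": 35},
  {"travel": [8, 0, -10.5], "roll": 0, "grip": 35},
  {"travel": [10.2, 0, -14], "roll": 0, "grip": 35},
  {"travel": [12.5, 0, -17.5], "roll": 0, "grip": 35},
  {"travel": [14.5, 0, -21], "roll": 0, "grip": 35},
])

```text
clock: 47.48
ee_pos: [0.5145, 0.2905, 0.0253]
tool_rot: [0.054, 3.138, 0.002]
ft_force: [1.7, -2.1, 6.5]
width: 0.475
```

Run:
```python
from h import *
st()
save("side","sn.png",(180,150,300,250),5)
```

```text
t47.48 tcp [514.5 290.5  25.3] jaw_yaw -2.0 w 0.475 F [ 1.7 -2.1  6.5] M [-0.3   0.25 -0.17] j7 1.10
```

View pics/sn.png

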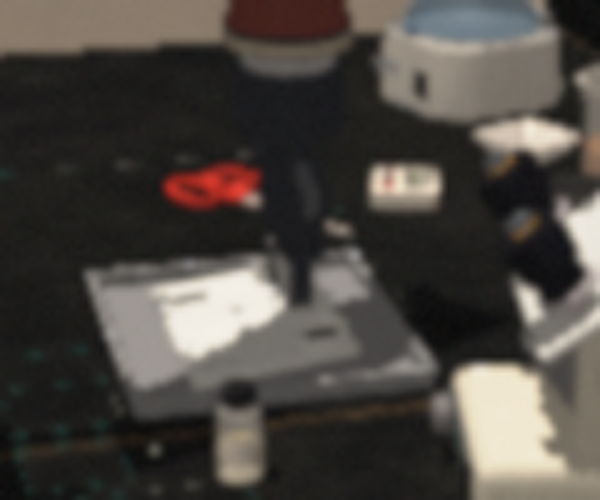

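Call:
arm_command([
  {"travel": [1.5, 0, -3], "roll": 0, "grip": 35},
  {"travel": [3, 0, -6], "roll": 0, "grip": 35},
  {"travel": [3.5, 0, -8], "roll": 0, "grip": 35},
  {"travel": [3.5, 0, -8], "roll": 0, "grip": 35},
])

```text
clock: 48.02
ee_pos: [0.5181, 0.2906, 0.0173]
tool_rot: [0.053, 3.138, 0.002]
ft_force: [4.1, -2.6, 6.7]
width: 0.474
```

Run:
```python
from h import *
st()
save("side","so.png",(180,150,300,250),5)
```

```text
t48.02 tcp [518.1 290.6  17.3] jaw_yaw -2.0 w 0.474 F [ 4.1 -2.6  6.7] M [-0.35 -0.01  0.19] j7 1.10
```

View pics/so.png

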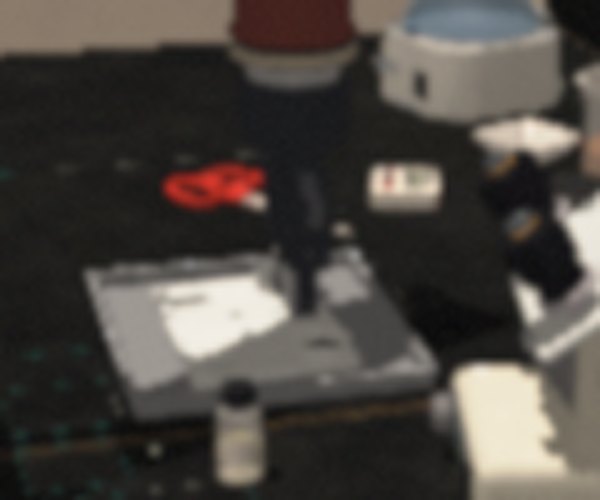

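Call:
arm_command([
  {"travel": [0.5, 0, -1.5], "roll": 0, "grip": 35},
  {"travel": [0.5, 0, -3], "roll": 0, "grip": 35},
  {"travel": [0.5, 0, -3], "roll": 0, "grip": 35},
])

```text
clock: 48.45
ee_pos: [0.519, 0.2908, 0.0148]
tool_rot: [0.054, 3.137, 0.002]
ft_force: [4.1, -1.6, 9.9]
width: 0.479
```

Run:
```python
from h import *
st()
```

```text
t48.45 tcp [519.  290.8  14.8] jaw_yaw -2.0 w 0.479 F [ 4.1 -1.6  9.9] M [-0.54 -0.1   0.07] j7 1.11
```

Call:
arm_command([
  {"travel": [0, 0, -1.5], "roll": 0, "grip": 35},
  {"travel": [0, 0, -2], "roll": 0, "grip": 35},
  {"travel": [0, 0, -2], "roll": 0, "grip": 35},
])

```text
clock: 48.82
ee_pos: [0.519, 0.2908, 0.0146]
tool_rot: [0.054, 3.138, 0.004]
ft_force: [-4.1, -5.7, 29.8]
width: 0.476
```

Run:
```python
from h import *
st()
save("side","sp.png",(180,150,300,250),5)
```

```text
t48.83 tcp [519.  290.8  14.6] jaw_yaw -2.0 w 0.476 F [-4.1 -5.7 29.8] M [-1.72  1.67  0.04] j7 1.11
```

View pics/sp.png

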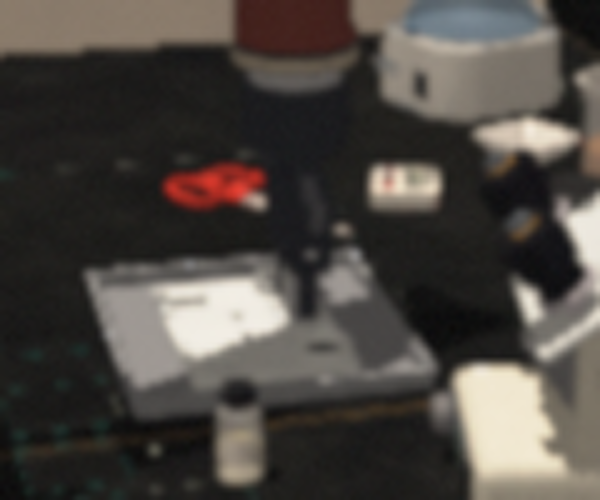

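Call:
arm_command([
  {"travel": [0, 0, 2], "roll": 0, "grip": 35},
  {"travel": [0, 0, 2.5], "roll": 0, "grip": 55},
  {"travel": [0, 0, 2.5], "roll": 0, "grip": 57},
  {"travel": [0, 0, 2.5], "roll": 0, "grip": 57},
])

```text
clock: 49.38
ee_pos: [0.5162, 0.2907, 0.0131]
tool_rot: [-0.052, -3.141, 0.001]
ft_force: [-0.0, -0.5, 0.1]
width: 0.569
```

Run:
```python
from h import *
st()
```

```text
t49.38 tcp [516.2 290.7  13.1] jaw_yaw -1.9 w 0.569 F [-0.  -0.5  0.1] M [0.05 0.03 0.  ] j7 1.11
```

Call:
arm_command([
  {"travel": [0, 0, 10], "roll": 0, "grip": 57},
  {"travel": [0, 0, 25], "roll": 0, "grip": 57},
  {"travel": [0, 0, 50], "roll": 0, "grip": 60},
  {"travel": [0, 0, 90], "roll": 0, "grip": 60},
  {"travel": [0, 0, 140], "roll": 0, "grip": 60},
  {"travel": [0, 0, 190], "roll": 0, "grip": 60},
  {"travel": [-40, 60, 230], "roll": 0, "grip": 60},
  {"travel": [-80, 120, 240], "roll": 0, "grip": 60},
])

```text
clock: 50.38
ee_pos: [0.453, 0.3874, 0.2512]
tool_rot: [0.057, 3.138, 0.006]
ft_force: [0.9, 1.4, 0.3]
width: 0.602
```

Call:
arm_command([
  {"travel": [-50, 60, 0], "roll": 0, "grip": 60},
  {"travel": [-100, 120, 0], "roll": 0, "grip": 60},
  {"travel": [-150, 180, 0], "roll": 0, "grip": 60},
  {"travel": [-180, 200, 0], "roll": 0, "grip": 60},
])

```text
clock: 50.88
ee_pos: [0.2855, 0.5749, 0.2486]
tool_rot: [0.054, 3.14, 0.002]
ft_force: [1.8, 0.8, -0.7]
width: 0.596
```

Run:
```python
from h import *
st()
save("side","sq.png",(170,140,330,260),5);save("top","tq.png",(110,120,360,300),3)
```

```text
t50.88 tcp [285.5 574.9 248.6] jaw_yaw -2.0 w 0.596 F [ 1.8  0.8 -0.7] M [-0.01 -0.04 -0.04] j7 0.41
```

View pics/sq.png

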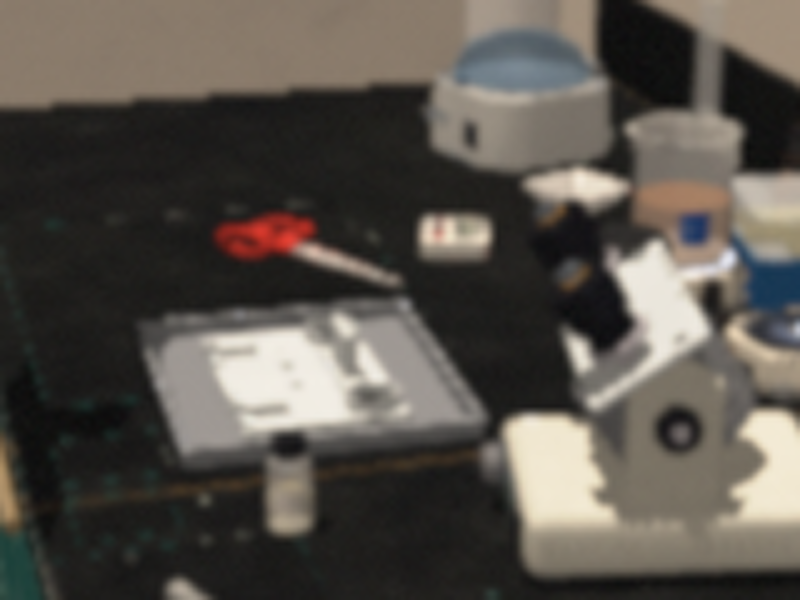

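View pics/tq.png

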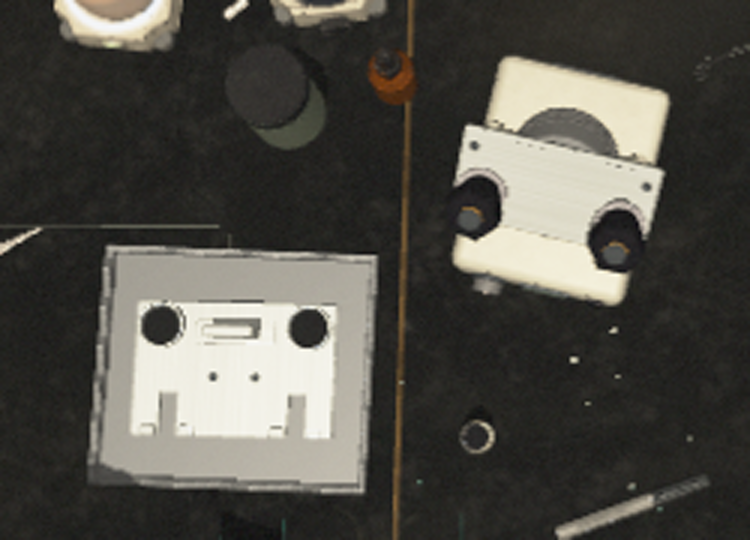

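Run:
```python
from h import *
b=cv2.cvtColor(manip.snapshot("top"),cv2.COLOR_RGB2BGR);a=cv2.imread("pics/top0.png")
for n,(x,y,w) in {"beaker":(420,254,22),"vial":(269,265,9),"dropper":(240,146,10),"jar":(202,152,20)}.items():
    A=a[y-w:y+w,x-w:x+w].astype(np.float32).mean(2);B=b[y-w:y+w,x-w:x+w].astype(np.float32).mean(2)
    print(n,np.round(cv2.phaseCorrelate(A,B)[0],2),round(float(np.abs(A-B).mean()),1))
st();print(manip.hand_in())
```

```text
beaker [0.5 0.5] 1.6
vial [-0.08  0.01] 1.9
dropper [ 0.21 -0.26] 2.5
jar [-0.16 -0.05] 1.7
t51.02 tcp [282.2 576.2 247.8] jaw_yaw -1.5 w 0.597 F [ 0.5 -0.2 -0.4] M [-0.03 -0.01 -0.03] j7 0.41
the job is handed in; nothing more can be done
None
```

The carrier is off the rotator and lying flat in the tray with its grip plate upwards. I handed the job in at 51 s of the 72 s allowed. The arm was clear of everything, and the hand-in gave no verdict.

- **Nuts:** As seen from the robot, the right-hand nut came loose clockwise, so it has the left-hand thread. I took the left-hand nut to loosen anticlockwise, and it did. I never identified which is a and which is b. By my image fits they turned about 138° (left) and 145° (right) from where they started and rose roughly 5 to 6 mm, good to about 1 mm. The lips need 4.2 mm. The right nut's final angle was ambiguous in the fit, but the carrier slid off with only about 6 N of force.
- **Turning problems:** Some early strokes turned the nuts only about 10°. Turning them a little at a time from well-aligned flats, and easing the arm before letting go, fixed that.
- **Placing:** I lowered the carrier onto its lower edge, then pivoted it down until the tool could go no further, with about 30 N upward on it. I eased off, released and lifted away. The last pictures show it flat and wholly inside the tray rim.
- **Bystanders:** Start and end top views show the beaker, vial, dropper bottle and jar moved by at most half a pixel, about 1 mm, which is within the noise.
- **Disagreement:** The gripper's opening reading ran about 1 mm narrow on the 42 mm grip plate, so I relied on the pictures for the nuts' angles instead.

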